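File the chopping boards in the rack and close the end stop

TASK

Take the three coloured chopping boards out of the slanted draining stand and file them upright on their long edges in the storage rack, red against the fixed wall, green in the middle, blue next to the orange sliding stop. Then push the stop up snug, so that no gaps are left between wall, boards and stop, and let go. Leave the sauce jar, the white dish and the kraft carton where they are.

Things in the scene. Friction and masses are not known exactly. Their poses are not given: they have to be found in the camera images.
- rack: fixed rack; floor plate 190 (x) x 280 (y) x 12 mm, origin under its centre. Dark fixed wall at its +y end: inner face at y = +128, 170 wide, 118 high but only 76 in a notch over its middle 90 mm. Side rails: inner faces at x = +-87, tops at 30 mm. Boards stand on the plate (z = 12), length along rack x, thickness along rack y; fingers on the middle of a board's top 35 mm pass through the notch
- wall_face (a point): the foot of the fixed wall's inner face, at its middle, on the rack's floor plate
- stop (a joint): travel in m of the orange end stop along rack +y: 0 fully open, limit 0.19, starts 0 to 0.045. Plate 150 (x) x 10 (y), from 15 to 115 mm over the table; its boards-side face is at rack y = -75 mm + travel. The floor behind it is free. Slides with 2.5 N friction, stays where left. Reads 0.149 with the three boards (54 mm) snug on the wall; their tops are then at 122 mm, just above the stop
- stop_face (a point): the middle of the stop's boards-side face, 65 mm above the table; moves with the stop
- drainer: fixed steel draining stand, base 190 (x) x 235 (y) mm; origin on the table. Three slots along x, their feet at y = -100, -25, +50, 35 mm over the table. Each has a ledge, a 60 mm backrest and a 14 mm front lip, leaning 30 deg from vertical towards +y. The top 50 mm of a board are clear of the backrest; it comes out along its own z. 47 mm free between boards, square to their faces
- red_board: red plastic chopping board: slab 150 (its x) x 18 (its y) x 110 mm (its z), 0.2 to 0.37 kg, origin at its centre, z from the lower to the upper long edge. Starts on its long edge in any of the drainer's slots, leaning 30 deg, top towards drainer +y; its z axis then leans by as much. The black bar near the lower edge is only a mark
- green_board: green plastic chopping board: slab 150 (its x) x 18 (its y) x 110 mm (its z), 0.2 to 0.37 kg, origin at its centre, z from the lower to the upper long edge. Starts on its long edge in any of the drainer's slots, leaning 30 deg, top towards drainer +y; its z axis then leans by as much. The black bar near the lower edge is only a mark
- blue_board: blue plastic chopping board: slab 150 (its x) x 18 (its y) x 110 mm (its z), 0.2 to 0.37 kg, origin at its centre, z from the lower to the upper long edge. Starts on its long edge in any of the drainer's slots, leaning 30 deg, top towards drainer +y; its z axis then leans by as much. The black bar near the lower edge is only a mark
- jar: bystander: amber sauce jar with white cap, 56 mm across, 100 mm high, loose, between drainer and rack; origin at the centre of its underside
- dish: bystander: white sauce dish, 90 mm across, 22 mm high, loose, beyond the rack; origin at the centre of its underside
- carton: bystander: open kraft takeaway carton, 90 x 110 x 70 mm with its lid standing up to 155 mm on its far (+x) side, loose, beyond the work; origin at the centre of its underside
There are look-alikes about, which are no part of the job. What is meant by the red_board is not pink or yellow, and is the larger of those in its own colour.

How it is judged:
By the outcome, as a careful person would: the job done as asked, in the order asked, and still so for the second after the job is handed in, with the robot touching nothing.
It also fails if it takes over 72 s, if anything falls off the work surface, if the arm or the gripper's body presses on something with over 40 N, if the wrist force passes 120 N, or if a joint passes its speed limit or range.

ROBOT

A 6-joint arm with a two-finger parallel gripper is mounted at the origin on the work surface. World frame = base frame: x ahead of the robot, y to its left, z up, the work surface at z = 0. Lengths are in mm, angles in rad, forces in N, time in s.
With the tool pointing down it reaches from about 375 to 925 mm from the base axis. Payload 5.7 kg.
Tool frame: the origin (TCP) lies on the centre line of the jaws, within the pads' length; the fingertips stand 14 mm ahead of it and the grasp point (between the pads) lies 5 mm behind it; z points along the fingers, y is the direction in which the jaws open and shut (so a half turn about z gives the same grasp; the last joint's range is limited). The gripper opens to 85 mm and grips with 20 to 120 N. Pads are 22 mm wide; open, the fingers measure 114 mm over their backs; the gripper's body (76 mm by 85 mm) begins 54 mm behind the grasp point. The pads swing forward as they close: fully open they stand 13 mm farther back than shut.
Start: joints at [-1.262, 0.359, 1.51, -0, 1.272, -0.115], TCP at [246.718, -546.896, 245.267] pointing down, gripper open.
Joint ranges: [-2.97, 2.97], [-1.01, 2.36], [0.21, 2.38], [-0.96, 4.11], [0.2, 2.71], [-2.98, 2.98]. Speed limits (rad/s): [2.39, 2.39, 3.14, 3.14, 3.14, 3.14].

INTERFACE

Orientations are given as a unit quaternion [x, y, z, w].
In Python, from rig import ctrl, imaging, sign_off gives the robot as it stands.
- The arm moves only by the shell command python3 -m crank 'ROWS' [OPENING] [FORCE]. ROWS is JSON, a list of rows, each an object with "offset": the shift along the world's x, y, z in mm, a list of three; "rotation": the turn, a rotation vector about the world's x, y, z in rad, a list of three. A call has exactly 8 rows; each row is the pose to reach, as a shift and turn from the pose commanded when the call began; what a row does not reach only later rows make up. A row lasts 1/8 s, in which the tool goes at most 62.5 mm and 10.7 degrees, less where a joint would pass 70% of its speed; a pose out of reach is approached as far as the arm can. A call with a gripper value outside its range is refused whole. OPENING is the closure in counts, from 0 (fully open) to 255 (shut), set as the call begins (- or left out, the last holds). The fingers move at their own pace and stop on an object; FORCE is the grip in N (left out, the last holds). Time passes only in rows, so rows that repeat a pose let the fingers close, or fill a call up. It gives the time, the measured TCP pose, the force and the opening at its end, in the units of the state.
- ctrl.get_obs(): the state, without advancing time (a new reading comes with each control period).
- imaging.grab_frame(name): name is "scene" or "top" or "wrist"; returns (picture, depth): 480x640x3 uint8, red, green, blue; 480x640 float32, mm along the optical axis (not along the pixel's ray), 0 where there is no reading.
- imaging.calibration(name): a dict with "fx", "fy", "cx", "cy" (pixels), "distortion" ([k1, k2, p1, p2, k3] as OpenCV has them; the pictures are not rectified), "origin" and "attitude" of the camera in the world; the wrist camera has in their place "mount" (4x4, takes a point from camera to tool coordinates, whose origin is the TCP and whose axes are the flange's). Camera axes: x right, y up, looking along -z (the intrinsics and any distortion apply to the point x, -y, -z); pixel columns grow to the right and rows downward; lengths in mm; the calibration is good to about 2 mm. A picture is of the moment at which its call begins: read the wrist's pose just before it. calibration takes no time and is no camera call.
- sign_off(): hands the job in, once; it reports no verdict.
The state is a dict: "clock": time; "joints": joint angles; "qvel": joint speeds; "joint_torque": joint torques, N m; "position": TCP position; "orientation": TCP orientation; "force": force on the tool from outside, world axes, zero at the start; "wrist_torque": the same for the moment, N m; "finger_gap": finger opening in mm.
Only numpy, scipy, OpenCV 4.12 (cv2) and the standard library are available. Lean on these libraries where they do the work, as an engineer would, in place of code of your own. Each camera call takes 0.05 s, during which the arm holds its last target.

## Working session

There is one attempt and no reset: what is moved stays moved. The work goes in short steps, Python scripts to look and compute and a shell command to move; the robot and the scene stay as the last step left them, time stands still between calls to the robot, and variables do not carry over. Pictures are saved under pics/ and viewed, and the job is handed in when it is done.

```bash
ls; mkdir -p pics; python3 - <<'E'
from rig import ctrl, imaging
import cv2
o=ctrl.get_obs(); print(o)
for n in ["scene","top"]:
    p,d=imaging.grab_frame(n); cv2.imwrite(f"pics/{n}0.png",p[:,:,::-1]); 
    import numpy as np; np.save(f"pics/{n}0.npy",d)
    print(imaging.calibration(n))
print(imaging.calibration("wrist"))
E
```

```text
pics
{'clock': 0.0, 'joints': array([-1.26204606e+00,  3.59525219e-01,  1.51147304e+00, -2.12086780e-06,
        1.27247380e+00, -1.15115048e-01]), 'qvel': array([ 1.38332632e-04, -9.33087170e-04, -1.05388375e-03,  4.57650902e-05,
       -3.62988138e-04,  1.02497949e-03]), 'joint_torque': array([ 1.99917537e-03, -5.27615726e+01, -2.78623849e+01, -1.26638674e-04,
        1.31160571e-02,  4.69330951e-05]), 'position': array([ 246.55171765, -546.2697252 ,  244.42606535]), 'orientation': array([ 9.77625710e-01,  2.10349920e-01, -9.18458934e-05, -9.35200228e-04]), 'force': array([0.34103831, 0.06031487, 0.51720176]), 'wrist_torque': array([0.03251966, 0.00451662, 0.01669374]), 'finger_gap': 85.6950657451825}
{'fx': 486.34697989032486, 'fy': 486.34697989032486, 'cx': 321.37972643000364, 'cy': 233.1005833189795, 'distortion': array([-0.02925088,  0.        ,  0.        ,  0.        ,  0.        ]), 'origin': array([1225.78834911, -405.74744967,  795.37314934]), 'attitude': array([0.35521166, 0.2012973 , 0.45664178, 0.79043175])}
{'fx': 591.1878477284882, 'fy': 591.1878477284882, 'cx': 322.488069369624, 'cy': 236.09874659609633, 'distortion': array([0.05664736, 0.        , 0.        , 0.        , 0.        ]), 'origin': array([ 438.95495123,  -17.76171816, 1650.15108055]), 'attitude': array([ 0.02384778, -0.02164802, -0.700885  ,  0.71254675])}
{'fx': 355.67163378494985, 'fy': 355.67163378494985, 'cx': 319.8649349570891, 'cy': 236.49016889659325, 'distortion': array([-0.07302377,  0.        ,  0.        ,  0.        ,  0.        ]), 'mount': array([[-1.00322551e-04,  9.47085065e-01,  3.20982662e-01,
         8.27131202e+01],
       [ 9.99999095e-01,  5.25638953e-04, -1.23839194e-03,
         6.46678836e-01],
       [-1.34158350e-03,  3.20982247e-01, -9.47084261e-01,
        -1.29197620e+02],
       [ 0.00000000e+00,  0.00000000e+00,  0.00000000e+00,
         1.00000000e+00]])}
```

View pics/scene0.png

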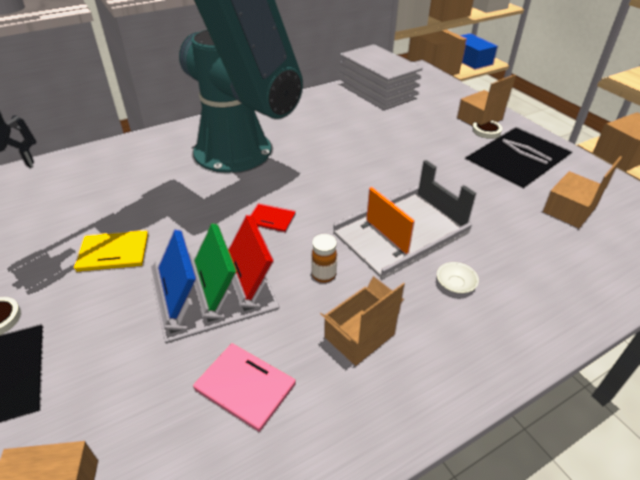

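View pics/top0.png

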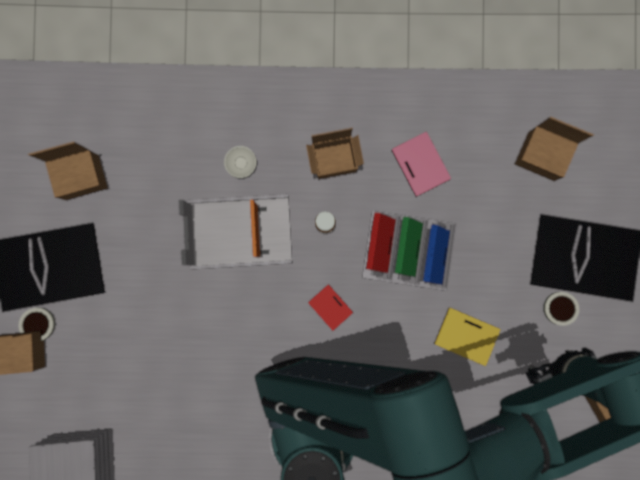

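```bash
cat > h.py <<'E'
import numpy as np, cv2
from scipy.spatial.transform import Rotation as R
from rig import ctrl, imaging
def pose(n,obs=None):
    c=imaging.calibration(n)
    if "mount" in c:
        T=np.eye(4);T[:3,:3]=R.from_quat(obs["orientation"]).as_matrix();T[:3,3]=obs["position"]
        return c,T@c["mount"]
    T=np.eye(4);T[:3,:3]=R.from_quat(c["attitude"]).as_matrix();T[:3,3]=c["origin"];return c,T
def cloud(n,d,obs=None):
    c,T=pose(n,obs)
    v,u=np.mgrid[0:480,0:640]
    K=np.array([[c["fx"],0,c["cx"]],[0,c["fy"],c["cy"]],[0,0,1]])
    q=cv2.undistortPoints(np.stack([u,v],-1).reshape(-1,1,2).astype(float),K,c["distortion"]).reshape(480,640,2)
    P=np.stack([q[...,0]*d,-q[...,1]*d,-d],-1)
    return P@T[:3,:3].T+T[:3,3]
def project(n,X,obs=None):
    c,T=pose(n,obs); p=(np.asarray(X,float)-T[:3,3])@T[:3,:3]
    K=np.array([[c["fx"],0,c["cx"]],[0,c["fy"],c["cy"]],[0,0,1]])
    return cv2.projectPoints((p*[1,-1,-1]).reshape(-1,1,3),np.zeros(3),np.zeros(3),K,c["distortion"])[0].reshape(-1,2)
def snap(n,tag):
    obs=ctrl.get_obs(); p,d=imaging.grab_frame(n); cv2.imwrite(f"pics/{tag}.png",p[:,:,::-1]); np.save(f"pics/{tag}.npy",d)
    return p,d,obs
E
python3 - <<'E'
from h import *
for n in ["scene","top"]:
    im=cv2.imread(f"pics/{n}0.png");d=np.load(f"pics/{n}0.npy");P=cloud(n,d)
    hsv=cv2.cvtColor(im,cv2.COLOR_BGR2HSV);h,s,v=[hsv[...,i].astype(int) for i in range(3)]
    inr={'red':((h<5)|(h>176)),'green':(h>50)&(h<75),'blue':(h>100)&(h<125),'orange':(h>8)&(h<15)}
    box={'scene':(155,215,480,335),'top':(175,190,460,295)}[n]
    reg=np.zeros((480,640),bool);reg[box[1]:box[3],box[0]:box[2]]=1
    for k,m in inr.items():
        m=m&(s>(215 if k=='orange' else 140))&reg&(d>0)&(P[...,2]>35)
        m=cv2.erode(m.astype(np.uint8),np.ones((3,3)))>0
        Q=P[m]; 
        if len(Q)<20: print(n,k,len(Q));continue
        print(n,k,len(Q),'min',Q.min(0).round(1),'max',Q.max(0).round(1))
        c=Q.mean(0)
        rng=np.random.default_rng(0);best=0
        for _ in range(500):
            a=Q[rng.choice(len(Q),3,False)];nn=np.cross(a[1]-a[0],a[2]-a[0]);L=np.linalg.norm(nn)
            if L<1:continue
            nn/=L;i=abs((Q-a[0])@nn)<2
            if i.sum()>best:best=i.sum();I=i
        c=Q[I].mean(0);nn=np.linalg.svd(Q[I]-c)[2][2]; nn*=-np.sign(nn[1])
        print('   plane',best,c.round(1),nn.round(3),'tilt',np.degrees(np.arcsin(nn[2])).round(1),'yaw',np.degrees(np.arctan2(nn[0],-nn[1])).round(1))
    cv2.imwrite(f"pics/{n}crop.png",cv2.resize(im[box[1]-10:box[3]+10,box[0]-20:box[2]+20],None,fx=2.2,fy=2.2,interpolation=cv2.INTER_CUBIC))
E
```

```text
scene red 1723 min [ 458.5 -208.7   42.7] max [ 604.5 -132.1  135.6]
   plane 1401 [ 536.4 -174.1   96.7] [-0.116 -0.857  0.503] tilt 30.2 yaw -7.7
scene green 1611 min [ 452.4 -282.3   43. ] max [ 596.1 -209.4  136.2]
   plane 1271 [ 527.8 -248.5   97.3] [-0.115 -0.854  0.507] tilt 30.5 yaw -7.7
scene blue 1602 min [ 432.8 -355.4   40.9] max [ 574.8 -281.2  136.2]
   plane 1170 [ 509.3 -322.4   97.3] [-0.117 -0.852  0.51 ] tilt 30.7 yaw -7.8
scene orange 597 min [505.8 157.5  37.2] max [634.2 170.4 112.4]
   plane 549 [588.3 164.7  69.4] [ 0.075 -0.997  0.003] tilt 0.2 yaw 4.3
top red 960 min [ 452.7 -202.4   43.2] max [ 594.4 -130.3  138.4]
   plane 649 [ 524.  -169.4   95.8] [-0.115 -0.86   0.497] tilt 29.8 yaw -7.6
top green 807 min [ 446.  -272.    54.5] max [ 584.2 -206.3  141.6]
   plane 577 [ 512.9 -240.9   99.7] [-0.119 -0.858  0.5  ] tilt 30.0 yaw -7.9
top blue 780 min [ 426.2 -348.3   47.2] max [ 565.6 -276.5  137.5]
   plane 542 [ 494.5 -315.    97.6] [-0.112 -0.857  0.504] tilt 30.3 yaw -7.4
top orange 0
```

```bash
python3 - <<'E'
from h import *
ya=np.radians(-7.7);X=np.array([np.cos(ya),np.sin(ya),0]);Y=np.array([-np.sin(ya),np.cos(ya),0])
N=-Y*np.cos(np.pi/6)+np.array([0,0,.5]); Z=Y*.5+np.array([0,0,np.cos(np.pi/6)])
for n in ["scene","top"]:
    im=cv2.imread(f"pics/{n}0.png");d=np.load(f"pics/{n}0.npy");P=cloud(n,d)
    hsv=cv2.cvtColor(im,cv2.COLOR_BGR2HSV);h,s,v=[hsv[...,i].astype(int) for i in range(3)]
    inr={'red':((h<5)|(h>176)),'green':(h>50)&(h<75),'blue':(h>100)&(h<125)}
    box={'scene':(155,215,280,335),'top':(360,190,460,295)}[n]
    reg=np.zeros((480,640),bool);reg[box[1]:box[3],box[0]:box[2]]=1
    for k,m in inr.items():
        Q=P[m&(s>140)&reg&(d>0)&(P[...,2]>38)]
        w=Q@N; w0=np.median(w[w>np.percentile(w,30)]); F=Q[abs(w-w0)<3]; w0=np.median(F@N)
        u=F@X; z=Q@Z
        lo,hi=np.percentile(u,[1,99]); top=np.percentile(z,99.5)
        c=X*(lo+hi)/2+N*(w0-9)+Z*(top-55)
        # alternative z from z=87.1
        c2=X*(lo+hi)/2+N*(w0-9); c2=c2+Z*(87.1-c2[2])/Z[2]
        print(n,k,'len',round(hi-lo,1),'c(top)',c.round(1),'c(z)',c2.round(1))
    # rack: stop orange, wall dark
    ya2=np.radians(4.3);X2=np.array([np.cos(ya2),np.sin(ya2),0]);Y2=np.array([-np.sin(ya2),np.cos(ya2),0])
    reg=np.zeros((480,640),bool)
    b=(335,160,480,275) if n=='scene' else (178,190,296,275)
    reg[b[1]:b[3],b[0]:b[2]]=1
    Q=P[(h>6)&(h<18)&(s>200)&reg&(d>0)&(P[...,2]>30)]
    u=Q@X2;t=Q@Y2
    print('stop u',np.percentile(u,[1,99]).round(1),'t',np.percentile(t,[2,10,50,90,98]).round(1),'zmax',np.percentile(Q[:,2],99).round(1))
    Q=P[(v<90)&reg&(d>0)&(P[...,2]>20)&(P[...,1]>240)&(P[...,2]<130)]
    u=Q@X2;t=Q@Y2
    print('wall u',np.percentile(u,[1,99]).round(1),'t',np.percentile(t,[2,10,50,90,98]).round(1),'zmax',np.percentile(Q[:,2],99).round(1))
    hh=np.histogram(t,20);print(hh[0],hh[1][[0,-1]].round(1))
    m=(d>0)&reg&(P[...,2]>8)&(P[...,2]<40)&(s<60)
    Q=P[m];u=Q@X2;t=Q@Y2;print('rack u',np.percentile(u,[1,99]).round(1),'t',np.percentile(t,[1,99]).round(1),'floor z',np.median(Q[:,2]).round(1))
E
```

```text
scene red len 143.9 c(top) [ 529.7 -170.5   83.4] c(z) [ 530.  -168.3   87.1]
scene green len 141.0 c(top) [ 521.6 -245.    83.8] c(z) [ 521.8 -243.1   87.1]
scene blue len 138.8 c(top) [ 501.6 -318.5   84.3] c(z) [ 501.8 -316.9   87.1]
stop u [502.2 644.7] t [117.8 118.7 120.3 122.2 125. ] zmax 115.1
wall u [488.8 654. ] t [299.4 300.6 302.8 305.1 307.5] zmax 117.0
[  3  21  51  79 128 170 221 246 192 112  76  48  27  12  14   8   4   1
   2   4] [298.  311.3]
rack u [478.  759.6] t [ 34.1 305.4] floor z 12.0
top red len 141.6 c(top) [ 523.6 -164.5   86. ] c(z) [ 523.7 -163.8   87.1]
top green len 137.8 c(top) [ 514.5 -238.3   86.5] c(z) [ 514.6 -237.9   87.1]
top blue len 141.1 c(top) [ 495.3 -311.4   85.9] c(z) [ 495.4 -310.6   87.1]
stop u [516.  626.2] t [122.7 122.7 123.1 123.3 123.3] zmax 86.0
wall u [484.6 649.3] t [302.9 303.5 304.9 311.6 313.9] zmax 120.8
[  5  12  65 117 124  68  34  23  14  17  22  13  18  21  15  14  11  18
   6   5] [301.6 315.4]
rack u [473.1 660.9] t [ 39.4 305.4] floor z 12.3
```

View pics/topcrop.png

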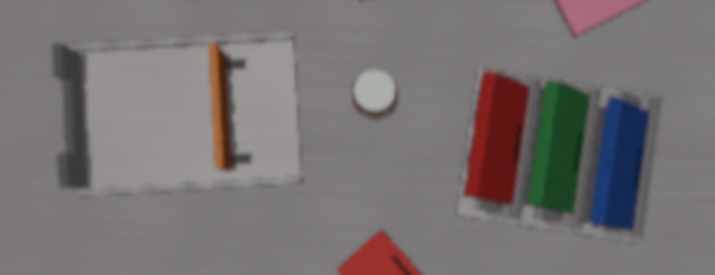

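View pics/scenecrop.png

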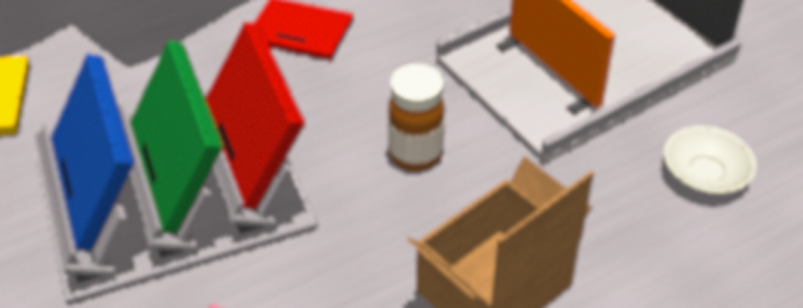

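```bash
cat >> h.py <<'E'
def frame(yaw,tilt):
    y=np.radians(yaw);t=np.radians(tilt)
    X=np.array([np.cos(y),np.sin(y),0]);Y0=np.array([-np.sin(y),np.cos(y),0])
    Z=Y0*np.sin(t)+np.array([0,0,np.cos(t)])
    return np.stack([X,np.cross(-Z,X),-Z],1)   # tool rotation
def delta(p,Rt,obs,frm=None):
    r=(R.from_matrix(Rt)*R.from_quat(obs["orientation"] if frm is None else frm).inv()).as_rotvec()
    return (np.asarray(p)-obs["position"]).round(1), r.round(4), np.degrees(np.linalg.norm(r)).round(1)
E
python3 - <<'E'
from h import *
o=ctrl.get_obs()
print(delta([538,-84,260],frame(-7.7,30),o))
E
```

```text
(array([291.4, 462.4,  15.5]), array([-0.5265, -0.0765, -0.5452]), np.float64(43.6))
```

```bash
python3 -m crank '[{"offset":[32,51,2],"rotation":[-0.066,-0.01,-0.068]},{"offset":[64,102,4],"rotation":[-0.132,-0.019,-0.136]},{"offset":[96,153,6],"rotation":[-0.197,-0.029,-0.204]},{"offset":[128,204,8],"rotation":[-0.263,-0.038,-0.273]},{"offset":[160,255,10],"rotation":[-0.329,-0.048,-0.341]},{"offset":[192,306,12],"rotation":[-0.395,-0.057,-0.409]},{"offset":[224,357,14],"rotation":[-0.461,-0.067,-0.477]},{"offset":[256,408,16],"rotation":[-0.5265,-0.0765,-0.5452]}]' 125 40
python3 - <<'E'
from h import *
p,d,o=snap("wrist","w1");print(o["position"],o["qvel"],o["finger_gap"])
import pickle;pickle.dump(o,open("pics/w1.pkl","wb"))
E
```

```text
clock: 1.1
position: [496.0, -149.0, 261.2]
orientation: [0.963, -0.066, -0.017, 0.26]
force: [2.0, -1.4, -0.0]
finger_gap: 43.5
[ 496.00027233 -148.96393589  261.15103651] [ 1.28614525  0.55896811 -0.58402266 -0.44970681  0.84184212  1.88294792] 43.47008484119205
```

View pics/w1.png

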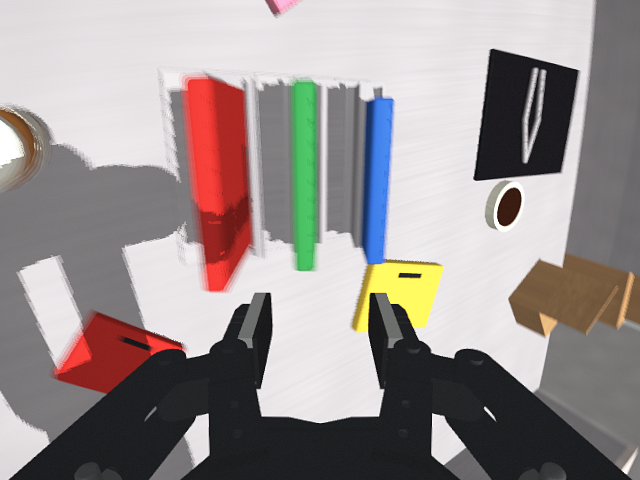

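```bash
python3 -m crank '[{"offset":[11,16,0],"rotation":[0,0,0]},{"offset":[22,32,0],"rotation":[0,0,0]},{"offset":[33,49,0],"rotation":[0,0,0]},{"offset":[33,49,0],"rotation":[0,0,0]},{"offset":[33,49,0],"rotation":[0,0,0]},{"offset":[33,49,0],"rotation":[0,0,0]},{"offset":[33,49,0],"rotation":[0,0,0]},{"offset":[33,49,0],"rotation":[0,0,0]}]'
python3 - <<'E'
from h import *
p,d,o=snap("wrist","w2");print(o["position"],abs(o["qvel"]).max(),o["finger_gap"])
import pickle;pickle.dump(o,open("pics/w2.pkl","wb"))
Rm=R.from_quat(o["orientation"]).as_matrix();print(Rm.round(3))
im=cv2.imread("pics/w2.png");P=cloud("wrist",d,o)
ya=np.radians(-7.7)
hsv=cv2.cvtColor(im,cv2.COLOR_BGR2HSV);h,s,v=[hsv[...,i].astype(int) for i in range(3)]
for k,m in {'red':((h<5)|(h>176)),'green':(h>50)&(h<75),'blue':(h>100)&(h<125)}.items():
    Q=P[m&(s>140)&(d>0)&(P[...,2]>38)]
    # top edge face: normal Z ; fit
    rng=np.random.default_rng(0);best=0
    for _ in range(800):
        a=Q[rng.choice(len(Q),3,False)];nn=np.cross(a[1]-a[0],a[2]-a[0]);L=np.linalg.norm(nn)
        if L<1:continue
        nn/=L
        if abs(nn[2])<0.75: continue
        i=abs((Q-a[0])@nn)<1
        if i.sum()>best:best=i.sum();I=i
    F=Q[I];c=F.mean(0);U,S,V=np.linalg.svd(F-c,full_matrices=False)
    ax=V[0]*np.sign(V[0][0]);
    r=cv2.minAreaRect(((F-c)@np.stack([V[0],V[1]],1)).astype(np.float32))
    cen=c+V[0]*r[0][0]+V[1]*r[0][1]
    print(k,len(Q),best,'axis',ax.round(3),'n',(V[2]*np.sign(V[2][2])).round(3),'size',np.round(r[1],1),'topcentre',cen.round(1))
E
```

```text
clock: 2.15
position: [528.2, -101.8, 260.8]
orientation: [0.964, -0.065, -0.018, 0.259]
force: [0.1, 0.3, 0.0]
finger_gap: 43.6
[ 528.22107373 -101.83709097  260.84492904] 0.004805670866446283 43.63857065010897
[[ 0.991 -0.116 -0.068]
 [-0.134 -0.857 -0.497]
 [-0.     0.501 -0.865]]
red 5453 3248 axis [ 0.99  -0.138 -0.002] n [0.07  0.487 0.87 ] size [147.4  17.4] topcentre [ 530.1 -143.8  130.9]
green 3791 2595 axis [ 0.991 -0.137 -0.001] n [0.068 0.487 0.871] size [147.3  17.3] topcentre [ 520.7 -217.9  130.8]
blue 4078 1904 axis [ 0.991 -0.136 -0.003] n [0.07  0.491 0.868] size [ 17.7 147.3] topcentre [ 501.4 -290.7  130.9]
```

View pics/w2.png

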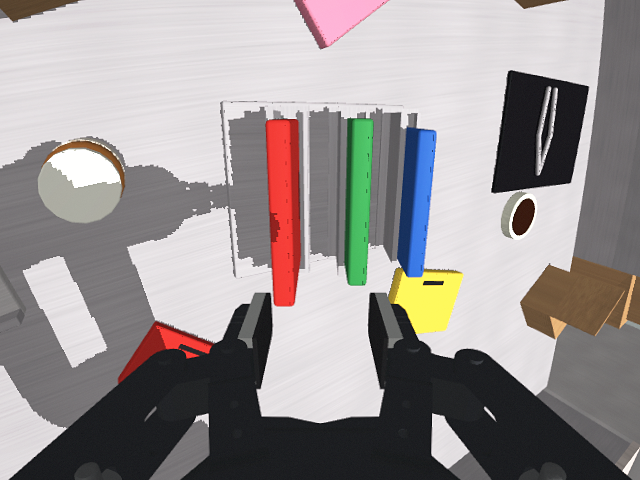

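```bash
python3 -m crank '[{"offset":[11,24,-15],"rotation":[0,0,0]},{"offset":[11,24,-15],"rotation":[0,0,0]},{"offset":[8,-1,-58],"rotation":[0,0,0]},{"offset":[4.5,-25.5,-101],"rotation":[0,0,0]},{"offset":[2.5,-40,-126],"rotation":[0,0,0]},{"offset":[0.6,-52,-147],"rotation":[0,0,0]},{"offset":[0.6,-52,-147],"rotation":[0,0,0]},{"offset":[0.6,-52,-147],"rotation":[0,0,0]}]'
python3 - <<'E'
from h import *
p,d,o=snap("wrist","w3");print(o["position"],o["force"])
E
```

```text
clock: 3.2
position: [529.5, -153.7, 114.7]
orientation: [0.964, -0.065, -0.017, 0.259]
force: [0.2, -0.2, 0.3]
finger_gap: 43.4
[ 529.52450072 -153.66956096  114.66778925] [ 0.19559644 -0.17820257  0.33980817]
```

View pics/w3.png

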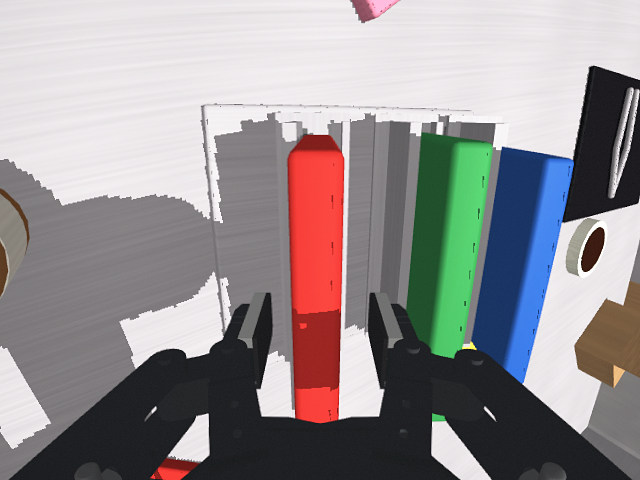

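The red board lies at column 315 between the fingers (pads at columns 260 and 380), with green and blue clear of them. Closing.

```bash
python3 -m crank '[{"offset":[0,0,0],"rotation":[0,0,0]},{"offset":[0,0,0],"rotation":[0,0,0]},{"offset":[0,0,0],"rotation":[0,0,0]},{"offset":[0,0,0],"rotation":[0,0,0]},{"offset":[0,0,0],"rotation":[0,0,0]},{"offset":[2,15,26],"rotation":[0,0,0]},{"offset":[4,30,52],"rotation":[0,0,0]},{"offset":[7,50,87],"rotation":[0,0,0]}]' 255 70
python3 - <<'E'
from h import *
o=ctrl.get_obs();print(o["position"],o["force"],o["finger_gap"])
p,d,o=snap("wrist","w4")
E
```

```text
clock: 4.25
position: [535.0, -103.1, 200.7]
orientation: [0.964, -0.065, -0.019, 0.259]
force: [-0.1, -0.6, -2.8]
finger_gap: 17.1
[ 534.96900975 -103.09856146  200.70874427] [-0.14440727 -0.59083886 -2.78246714] 17.142957106224276
```

View pics/w4.png

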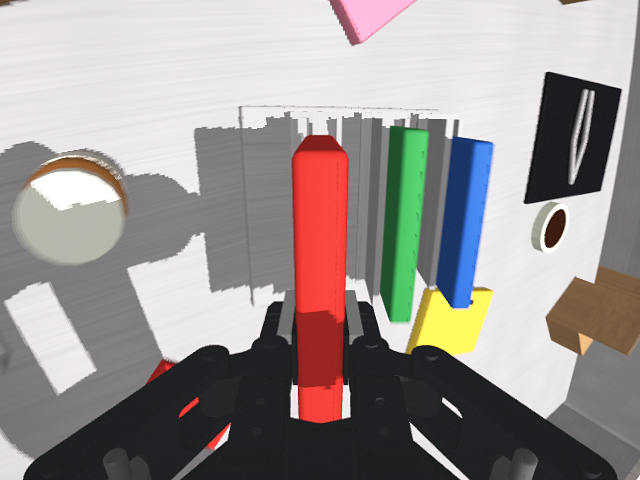

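```bash
python3 - <<'E'
from h import *
o=ctrl.get_obs()
print(o["position"],delta([546.8,316.9,250],frame(4.3,0),o))
E
```

```text
[ 538.18720893 -101.18834522  205.45066771] (array([  8.6, 418.1,  44.5]), array([ 0.5245, -0.0103,  0.2049]), np.float64(32.3))
```

```bash
python3 -m crank '[{"offset":[1,25,35],"rotation":[0,0,0]},{"offset":[2,80,45],"rotation":[0.075,-0.001,0.029]},{"offset":[3,137,45],"rotation":[0.15,-0.003,0.059]},{"offset":[4,194,45],"rotation":[0.225,-0.004,0.088]},{"offset":[5,251,45],"rotation":[0.3,-0.006,0.117]},{"offset":[6,308,45],"rotation":[0.375,-0.007,0.146]},{"offset":[7,365,45],"rotation":[0.45,-0.009,0.176]},{"offset":[8.6,418,45],"rotation":[0.5245,-0.0103,0.2049]}]'
python3 -m crank '[{"offset":[0,0,0],"rotation":[0,0,0]},{"offset":[0,0,0],"rotation":[0,0,0]},{"offset":[0,0,0],"rotation":[0,0,0]},{"offset":[0,0,0],"rotation":[0,0,0]},{"offset":[0,0,0],"rotation":[0,0,0]},{"offset":[0,0,0],"rotation":[0,0,0]},{"offset":[0,0,0],"rotation":[0,0,0]},{"offset":[0,0,0],"rotation":[0,0,0]}]'
python3 - <<'E'
from h import *
p,d,o=snap("wrist","w5");print(o["position"],o["finger_gap"]); print(R.from_quat(o["orientation"]).as_matrix().round(3))
import pickle;pickle.dump(o,open("pics/w5.pkl","wb"))
E
```

```text
clock: 5.3
position: [544.0, 316.0, 245.2]
orientation: [0.999, 0.039, -0.003, 0.0]
force: [0.5, 0.3, -2.6]
finger_gap: 17.4
clock: 6.3
position: [544.6, 314.4, 245.8]
orientation: [0.999, 0.038, -0.003, 0.001]
force: [1.0, 0.5, -1.6]
finger_gap: 17.2
[544.64037516 314.41619603 245.79215701] 17.215734237791327
[[ 0.997  0.077 -0.005]
 [ 0.077 -0.997 -0.002]
 [-0.005  0.002 -1.   ]]
```

View pics/w5.png

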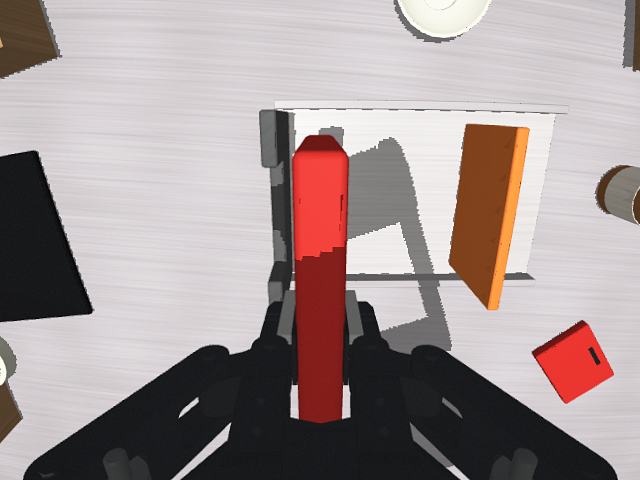

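```bash
cat > rack.py <<'E'
from h import *
import pickle,sys
def rackfit(tag):
    o=pickle.load(open(f"pics/{tag}.pkl","rb"));im=cv2.imread(f"pics/{tag}.png");d=np.load(f"pics/{tag}.npy");P=cloud("wrist",d,o)
    hsv=cv2.cvtColor(im,cv2.COLOR_BGR2HSV);h,s,v=[hsv[...,i].astype(int) for i in range(3)]
    return o,im,d,P,h,s,v
E
python3 - <<'E'
from rack import *
o,im,d,P,h,s,v=rackfit("w5")
vv=np.mgrid[0:480,0:640]
m=(h>6)&(h<18)&(s>150)&(P[...,2]>40)&(vv[1]>430)&(vv[1]<545)&(vv[0]<320)&(vv[0]>100)
Q=P[m];
T=Q[Q[:,2]>112.5]; c=T.mean(0);V=np.linalg.svd((T-c)[:,:2],full_matrices=False)[2];r=cv2.minAreaRect(T[:,:2].astype(np.float32))
print('stop top',len(T),np.median(T[:,2]),r, 'yaw',np.degrees(np.arctan(V[0][1]/V[0][0])))
F=Q[Q[:,2]<108];c=F.mean(0);V=np.linalg.svd(F-c,full_matrices=False)[2];print('stop face',c,V[2],'yaw',np.degrees(np.arctan(-V[2][0]/V[2][1])))
ya=np.arctan(-V[2][0]/V[2][1])
X=np.array([np.cos(ya),np.sin(ya),0]);Y=np.array([-np.sin(ya),np.cos(ya),0])
print('stop face t',np.median(F@Y))
# wall
m=(vv[1]>255)&(vv[1]<296)&(vv[0]>100)&(vv[0]<300)&(P[...,2]>20)&(P[...,2]<125)&(d>0)&(s<120)
Q=P[m];t=Q@Y;u=Q@X
for lo,hi in [(20,40),(40,60),(60,74),(74,85),(85,100),(100,114),(114,125)]:
    k=(Q[:,2]>lo)&(Q[:,2]<hi)
    if k.sum()>10: print(lo,k.sum(),'t',np.percentile(t[k],[2,25,50,75,98]).round(1),'u',np.percentile(u[k],[1,99]).round(1))
# rail far side / rack edges
m=(vv[1]>300)&(vv[1]<560)&(vv[0]>90)&(vv[0]<115)&(P[...,2]>24)&(P[...,2]<36)
Q=P[m];print('far rail u',np.percentile(Q@X,[1,50,99]).round(1),'t',np.percentile(Q@Y,[1,99]).round(1))
m=(vv[1]>400)&(vv[1]<540)&(vv[0]>260)&(vv[0]<290)&(P[...,2]>24)&(P[...,2]<36)
Q=P[m];print('near rail u',np.percentile(Q@X,[1,50,99]).round(1))
m=(vv[1]>355)&(vv[1]<420)&(vv[0]>120)&(vv[0]<250);print('floor',np.median(P[m][:,2]))
p=o["position"];print('tcp u,t',p@X,p@Y)
# board in hand: underside end face red
m=((h<5)|(h>176))&(s>140)&(vv[1]>285)&(vv[1]<355);Q=P[m]
T=Q[Q[:,2]>255];r=cv2.minAreaRect((T@np.stack([X,Y],1)).astype(np.float32));print('red top',np.median(T[:,2]),r, 'zmin',Q[:,2].min())
print('red t',np.percentile(T@Y,[1,99]),'u',np.percentile(T@X,[1,99]),np.percentile(Q@X,99.5))
E
```

```text
stop top 2402 115.61242524324055 ((593.4774169921875, 204.99679565429688), (216.46649169921875, 106.1706314086914), 47.23680114746094) yaw 12.824905116541062
stop face [564.61493502 172.50265472  77.36901812] [ 0.07598224 -0.99710751  0.00181808] yaw 4.357668887797144
stop face t 129.11170850348915
20 503 t [294.5 300.9 301.7 301.8 311.9] u [476.8 663.1]
40 345 t [300.8 301.1 301.7 301.7 301.9] u [488.7 652.9]
60 290 t [300.9 301.1 301.7 301.8 302.1] u [493.2 653.2]
74 1438 t [301.1 303.7 306.9 310.1 313.2] u [511.1 648.1]
85 246 t [301.  301.2 301.7 305.7 312.6] u [506.8 653.7]
100 249 t [301.1 301.2 301.8 305.9 312.5] u [506.  653.8]
114 1292 t [301.3 303.9 306.9 309.9 313. ] u [509.1 654.2]
far rail u [656.4 660.5 664.7] t [ 45.7 286.2]
near rail u [475.3 480.6 503. ]
floor 12.707015191362018
tcp u,t 566.9559946993171 272.1242044573265
red top 264.4806068452351 ((591.3766479492188, 271.2600402832031), (118.30833435058594, 18.818078994750977), 0.3928966224193573) zmin 12.878788109667028
red t [262.89973638 279.9982299 ] u [535.16764285 640.35459826] 640.5127607837138
```

```bash
python3 -m crank '[{"offset":[2.7,17.4,0],"rotation":[0,0,0]},{"offset":[2.7,17.4,-5],"rotation":[0,0,0]},{"offset":[2.7,17.4,-50],"rotation":[0,0,0]},{"offset":[2.7,17.4,-95],"rotation":[0,0,0]},{"offset":[2.7,17.4,-120],"rotation":[0,0,0]},{"offset":[2.7,17.4,-134],"rotation":[0,0,0]},{"offset":[2.7,17.4,-140],"rotation":[0,0,0]},{"offset":[2.7,17.4,-141],"rotation":[0,0,0]}]'
python3 - <<'E'
from rack import *
p,d,o=snap("wrist","w6");print(o["position"],o["finger_gap"],o["force"]);pickle.dump(o,open("pics/w6.pkl","wb"))
snap("scene","s6")
E
```

```text
clock: 7.35
position: [547.8, 332.1, 105.2]
orientation: [0.999, 0.038, -0.002, 0.001]
force: [0.2, -0.2, -2.3]
finger_gap: 17.2
[547.83216336 332.0862186  105.2493712 ] 17.19957206561257 [ 0.18014246 -0.24911688 -2.29858802]
```

View pics/w6.png

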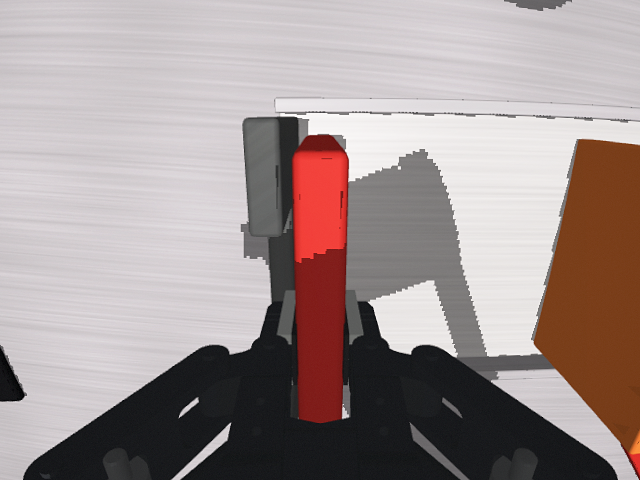

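View pics/s6.png

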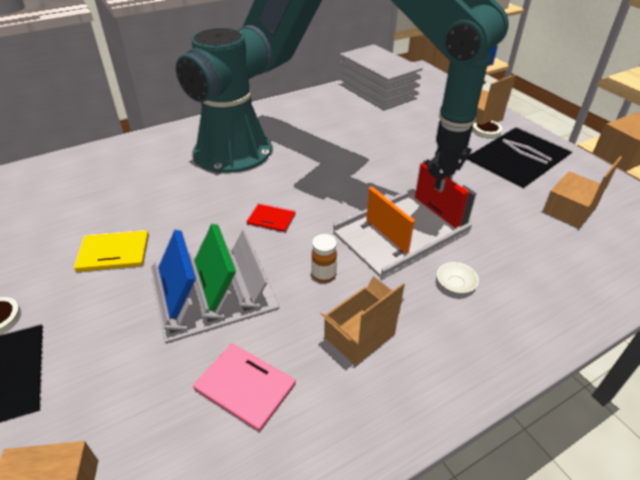

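```bash
python3 -m crank '[{"offset":[0,0,-0.7],"rotation":[0,0,0]},{"offset":[0,0,-1.2],"rotation":[0,0,0]},{"offset":[0,0,-1.6],"rotation":[0,0,0]},{"offset":[0,0,-2],"rotation":[0,0,0]},{"offset":[0,0,-2],"rotation":[0,0,0]},{"offset":[0,0,-2],"rotation":[0,0,0]},{"offset":[0,0,-2],"rotation":[0,0,0]},{"offset":[0,0,-2],"rotation":[0,0,0]}]'
```

```text
clock: 8.45
position: [547.4, 332.0, 103.8]
orientation: [0.999, 0.038, -0.002, 0.001]
force: [-3.3, -0.4, 5.6]
finger_gap: 16.7
```

```bash
python3 -m crank '[{"offset":[0,0,0],"rotation":[0,0,0]},{"offset":[0,0,0],"rotation":[0,0,0]},{"offset":[0,0,0],"rotation":[0,0,0]},{"offset":[0,0,0],"rotation":[0,0,0]},{"offset":[0,0,10],"rotation":[0,0,0]},{"offset":[0,0,40],"rotation":[0,0,0]},{"offset":[0,0,80],"rotation":[0,0,0]},{"offset":[0,0,130],"rotation":[0,0,0]}]' 125
python3 - <<'E'
from rack import *
p,d,o=snap("wrist","w7");print(o["position"],o["finger_gap"],o["force"]);pickle.dump(o,open("pics/w7.pkl","wb"))
T=np.array([520.7,-217.9,130.8]);Z=np.array([.067,.496,.866])
print(delta(T-19*Z+120*Z,frame(-7.7,30),o), (T-19*Z))
E
```

```text
clock: 9.45
position: [546.7, 331.5, 233.8]
orientation: [0.999, 0.038, -0.003, 0.001]
force: [0.6, 0.5, -0.5]
finger_gap: 43.2
[546.73042972 331.52569133 233.84843033] 43.245663867954995 [ 0.63663363  0.49280611 -0.52907009]
(array([ -19.3, -499.3,  -15.6]), array([-0.5224,  0.0087, -0.2045]), np.float64(32.1)) [ 519.427 -227.324  114.346]
```

View pics/w7.png

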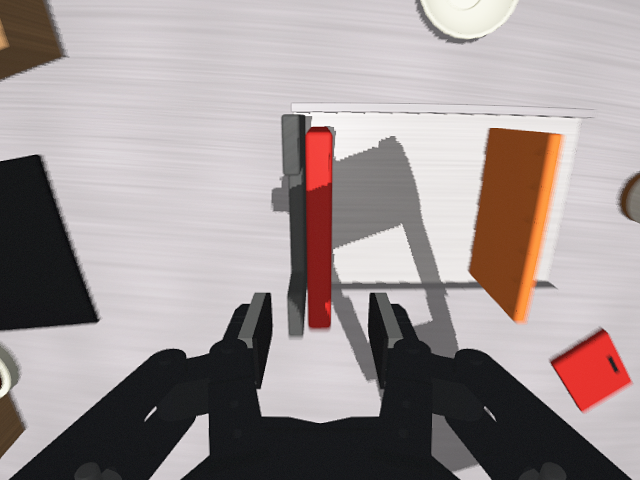

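Red stands upright by the wall (columns 307–332), stop untouched. On to green.

```bash
python3 -m crank '[{"offset":[-2,-60,0],"rotation":[-0.065,0.001,-0.026]},{"offset":[-4,-120,0],"rotation":[-0.13,0.002,-0.051]},{"offset":[-7,-180,0],"rotation":[-0.196,0.003,-0.077]},{"offset":[-9,-240,0],"rotation":[-0.261,0.004,-0.102]},{"offset":[-12,-300,0],"rotation":[-0.326,0.005,-0.128]},{"offset":[-14,-360,0],"rotation":[-0.392,0.006,-0.153]},{"offset":[-16,-420,0],"rotation":[-0.457,0.008,-0.179]},{"offset":[-18,-475,0],"rotation":[-0.5224,0.0087,-0.2045]}]'
python3 -m crank '[{"offset":[-1,-24,-10],"rotation":[0,0,0]},{"offset":[-1,-24,-15],"rotation":[0,0,0]},{"offset":[-1,-24,-15],"rotation":[0,0,0]},{"offset":[-1,-24,-15],"rotation":[0,0,0]},{"offset":[-1,-24,-15],"rotation":[0,0,0]},{"offset":[-1,-24,-15],"rotation":[0,0,0]},{"offset":[-1,-24,-15],"rotation":[0,0,0]},{"offset":[-1,-24,-15],"rotation":[0,0,0]}]'
cat > fit.py <<'E'
from rack import *
def boardfit(o,im,d,k):
    P=cloud("wrist",d,o);hsv=cv2.cvtColor(im,cv2.COLOR_RGB2HSV);h,s=[hsv[...,i].astype(int) for i in range(2)]
    m={'green':(h>50)&(h<75),'blue':(h>100)&(h<125)}[k]
    Q=P[m&(s>140)&(d>0)&(P[...,2]>38)&(P[...,1]<-150)]
    rng=np.random.default_rng(0);best=0
    for _ in range(800):
        a=Q[rng.choice(len(Q),3,False)];nn=np.cross(a[1]-a[0],a[2]-a[0]);L=np.linalg.norm(nn)
        if L<1:continue
        nn/=L
        if abs(nn[2])<0.75: continue
        i=abs((Q-a[0])@nn)<1
        if i.sum()>best:best=i.sum();I=i
    F=Q[I];c=F.mean(0);V=np.linalg.svd(F-c,full_matrices=False)[2]
    r=cv2.minAreaRect(((F-c)@V[:2].T).astype(np.float32));cen=c+V[0]*r[0][0]+V[1]*r[0][1]
    print(k,best,V[0].round(3),V[2].round(3),np.round(r[1],1),cen.round(1));return cen
E
python3 - <<'E'
from fit import *
p,d,o=snap("wrist","w8");print(o["position"],o["finger_gap"],abs(o["qvel"]).max());pickle.dump(o,open("pics/w8.pkl","wb"))
print(R.from_quat(o["orientation"]).as_matrix().round(3))
T=boardfit(o,p,d,'green');boardfit(o,p,d,'blue');Z=np.array([.067,.496,.866]);g=T-19*Z
e=o["position"]-g;print('grasp',g,'along',e@Z,'perp fix',-(e-(e@Z)*Z),'final',-e)
E
```

```text
clock: 10.5
position: [529.4, -145.2, 233.6]
orientation: [0.964, -0.065, -0.016, 0.259]
force: [0.3, -0.1, -0.5]
finger_gap: 43.5
clock: 11.5
position: [528.3, -167.1, 217.8]
orientation: [0.964, -0.065, -0.017, 0.258]
force: [0.4, -0.5, -0.8]
finger_gap: 43.5
[ 528.30638206 -167.14284007  217.77564071] 43.50747801068989 0.003264359957353256
[[ 0.991 -0.116 -0.066]
 [-0.133 -0.859 -0.495]
 [ 0.001  0.5   -0.866]]
green 4099 [-0.991  0.136  0.001] [0.068 0.489 0.87 ] [147.7  16.7] [ 520.6 -218.2  130.9]
blue 2683 [-0.991  0.136  0.003] [0.074 0.515 0.854] [133.8  17.5] [ 508.3 -291.6  130.7]
grasp [ 519.29486055 -227.58673092  114.43561025] along 120.07640818370596 perp fix [-0.96640217 -0.8859924   0.64613903] final [  -9.01152152  -60.44389085 -103.34003046]
```

View pics/w8.png

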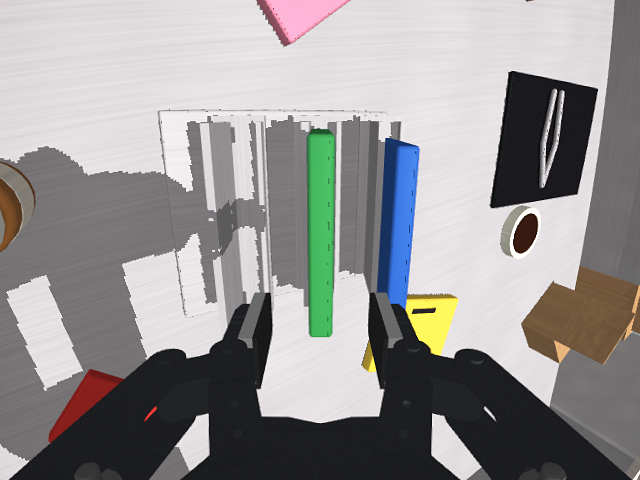

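Green is centred between the fingers (column 321). Descend along the board, then grip and lift.

```bash
python3 -m crank '[{"offset":[-3,-15,-25],"rotation":[0,0,0]},{"offset":[-5.5,-35,-60],"rotation":[0,0,0]},{"offset":[-8,-52,-89],"rotation":[0,0,0]},{"offset":[-9,-58,-99],"rotation":[0,0,0]},{"offset":[-9,-60.5,-103.3],"rotation":[0,0,0]},{"offset":[-9,-60.5,-103.3],"rotation":[0,0,0]},{"offset":[-9,-60.5,-103.3],"rotation":[0,0,0]},{"offset":[-9,-60.5,-103.3],"rotation":[0,0,0]}]'
python3 -m crank '[{"offset":[0,0,0],"rotation":[0,0,0]},{"offset":[0,0,0],"rotation":[0,0,0]},{"offset":[0,0,0],"rotation":[0,0,0]},{"offset":[0,0,0],"rotation":[0,0,0]},{"offset":[0,0,0],"rotation":[0,0,0]},{"offset":[2,15,26],"rotation":[0,0,0]},{"offset":[4,30,52],"rotation":[0,0,0]},{"offset":[8,60,104],"rotation":[0,0,0]}]' 255 70
python3 - <<'E'
from h import *
p,d,o=snap("wrist","w9");print(o["position"],o["finger_gap"],o["force"])
o=ctrl.get_obs()
ya=np.radians(4.36);X=np.array([np.cos(ya),np.sin(ya),0]);Y=np.array([-np.sin(ya),np.cos(ya),0])
print(o["position"],delta(X*569+Y*241+[0,0,250],frame(4.36,0),o))
E
```

```text
clock: 12.55
position: [519.9, -227.4, 115.2]
orientation: [0.964, -0.065, -0.016, 0.258]
force: [0.9, 0.1, -0.1]
finger_gap: 43.3
clock: 13.55
position: [525.1, -167.5, 217.0]
orientation: [0.964, -0.065, -0.02, 0.258]
force: [1.4, -0.1, -3.5]
finger_gap: 17.6
[ 525.13789687 -167.47376864  216.97495606] 17.583789265648157 [ 1.40319851 -0.05699276 -3.47170597]
[ 529.75209822 -164.92635475  224.68216885] (array([ 19.3, 448.5,  25.3]), array([ 0.5227, -0.0078,  0.2061]), np.float64(32.2))
```

View pics/w9.png

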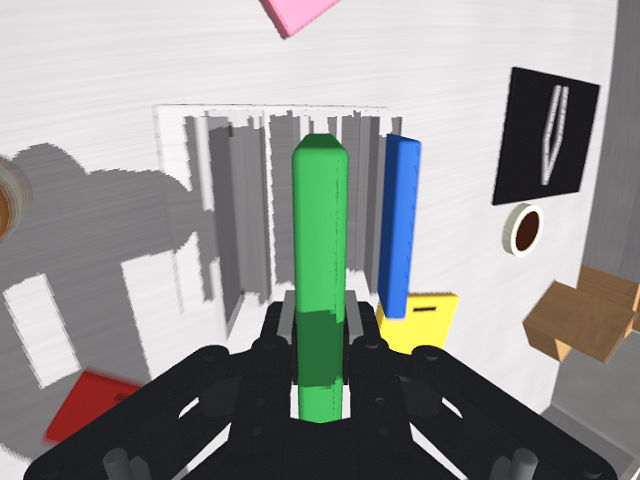

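```bash
python3 -m crank '[{"offset":[2,35,25],"rotation":[0.02,0,0.01]},{"offset":[4,94,35],"rotation":[0.09,-0.001,0.036]},{"offset":[7,153,35],"rotation":[0.16,-0.002,0.064]},{"offset":[10,212,35],"rotation":[0.235,-0.003,0.092]},{"offset":[12,271,35],"rotation":[0.31,-0.004,0.121]},{"offset":[15,330,35],"rotation":[0.385,-0.006,0.15]},{"offset":[17,389,35],"rotation":[0.455,-0.007,0.178]},{"offset":[19.6,444.5,35],"rotation":[0.5227,-0.0078,0.2061]}]'
python3 -m crank '[{"offset":[0,0,0],"rotation":[0,0,0]},{"offset":[0,0,0],"rotation":[0,0,0]},{"offset":[0,0,0],"rotation":[0,0,0]},{"offset":[0,0,0],"rotation":[0,0,0]},{"offset":[0,0,0],"rotation":[0,0,0]},{"offset":[0,0,0],"rotation":[0,0,0]},{"offset":[0,0,0],"rotation":[0,0,0]},{"offset":[0,0,0],"rotation":[0,0,0]}]'
cat >> fit.py <<'E'
ya=np.radians(4.36);X=np.array([np.cos(ya),np.sin(ya),0]);Y=np.array([-np.sin(ya),np.cos(ya),0])
def st(o,p,d):
    P=cloud("wrist",d,o);hsv=cv2.cvtColor(p,cv2.COLOR_RGB2HSV);h,s=[hsv[...,i].astype(int) for i in range(2)]
    print('tcp u,t,z',(o["position"]@X).round(1),(o["position"]@Y).round(1),o["position"][2].round(1),'R',R.from_quat(o["orientation"]).as_matrix()[:,2].round(4))
    for k,m in {'red':((h<4)|(h>176)),'green':(h>50)&(h<75),'blue':(h>100)&(h<125),'stop':(h>8)&(h<18)}.items():
        Q=P[m&(s>140)&(d>0)&(P[...,2]>38)&(P[...,1]>100)]
        if len(Q)<50: continue
        z=np.percentile(Q[:,2],97); T=Q[Q[:,2]>z-4]
        r=cv2.minAreaRect((T@np.stack([X,Y],1)).astype(np.float32))
        print(k,len(T),'top z',z.round(1),'t',np.percentile(T@Y,[1,99]).round(1),'u',np.percentile(T@X,[.5,99.5]).round(1),'rect',np.round(r[0],1),np.round(r[1],1),round(r[2],1))
E
python3 - <<'E'
from fit import *
p,d,o=snap("wrist","w10");print(o["position"],o["finger_gap"]);st(o,p,d)
E
```

```text
clock: 14.6
position: [546.3, 278.2, 252.7]
orientation: [0.999, 0.04, -0.004, 0.0]
force: [1.3, -0.3, -2.4]
finger_gap: 16.6
clock: 15.6
position: [546.9, 276.8, 253.5]
orientation: [0.999, 0.039, -0.003, 0.001]
force: [0.8, 0.2, -3.0]
finger_gap: 17.3
[546.91053257 276.81319111 253.50474239] 17.326856452667556
tcp u,t,z 566.4 234.4 253.5 R [-0.0054 -0.0017 -1.    ]
red 4229 top z 123.5 t [279.6 297. ] u [497.  643.4] rect [569.9 288.2] [148.3  18.4] 0.2
green 13370 top z 273.3 t [225.4 242.2] u [533.8 640.2] rect [586.1 233.9] [109.5  17.8] 0.3
stop 2251 top z 116.6 t [120.1 129.5] u [496.7 643.7] rect [569.6 124.7] [149.6  10.4] 0.2
```

View pics/w10.png

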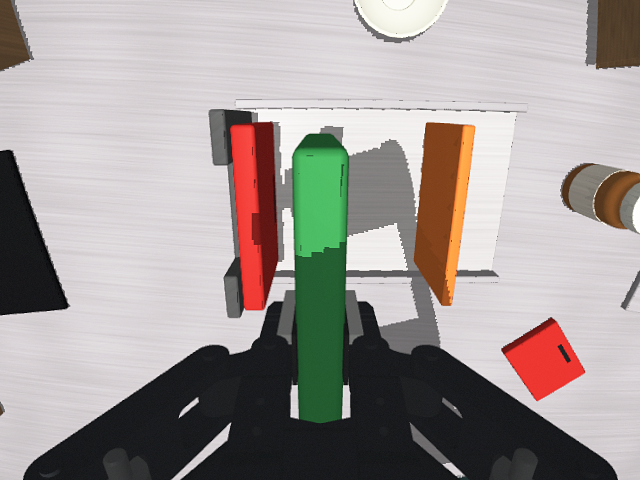

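```bash
python3 -m crank '[{"offset":[3.3,3,-10],"rotation":[0,0,0]},{"offset":[3.3,3,-50],"rotation":[0,0,0]},{"offset":[3.3,3,-100],"rotation":[0,0,0]},{"offset":[3.3,3,-130],"rotation":[0,0,0]},{"offset":[3.3,3,-144],"rotation":[0,0,0]},{"offset":[3.3,3,-149],"rotation":[0,0,0]},{"offset":[3.3,3,-150],"rotation":[0,0,0]},{"offset":[3.3,3,-151],"rotation":[0,0,0]}]'
```

```text
clock: 16.65
position: [551.3, 280.2, 103.8]
orientation: [0.999, 0.039, -0.002, 0.0]
force: [-3.8, -0.0, 5.2]
finger_gap: 17.1
```

```bash
python3 -m crank '[{"offset":[0,0,0],"rotation":[0,0,0]},{"offset":[0,0,0],"rotation":[0,0,0]},{"offset":[0,0,0],"rotation":[0,0,0]},{"offset":[0,0,0],"rotation":[0,0,0]},{"offset":[0,0,10],"rotation":[0,0,0]},{"offset":[0,0,40],"rotation":[0,0,0]},{"offset":[0,0,80],"rotation":[0,0,0]},{"offset":[0,0,130],"rotation":[0,0,0]}]' 125
python3 - <<'E'
from fit import *
p,d,o=snap("wrist","w11");st(o,p,d)
T=np.array([501.4,-290.9,130.9]);Z=np.array([.067,.496,.866])
print(delta(T-19*Z+120*Z,frame(-7.7,30),o), (T-19*Z))
E
```

```text
clock: 17.65
position: [549.6, 279.6, 233.5]
orientation: [0.999, 0.039, -0.004, 0.001]
force: [-0.3, 0.5, 0.2]
finger_gap: 43.5
tcp u,t,z 569.2 237.0 233.5 R [-0.007  -0.0023 -1.    ]
red 4253 top z 123.5 t [279.5 297.1] u [517.6 643.4] rect [596.2 264.2] [113.5 137.6] 30.3
green 4644 top z 123.7 t [228.6 245.2] u [498.2 643.9] rect [570.4 236.8] [148.2  17.1] 0.2
stop 2589 top z 116.5 t [119.8 129.5] u [496.9 643.8] rect [570.  124.6] [148.8  10.8] 0.2
(array([ -41.4, -520.4,  -15.2]), array([-0.5228,  0.0076, -0.2061]), np.float64(32.2)) [ 500.127 -300.324  114.446]
```

View pics/w11.png

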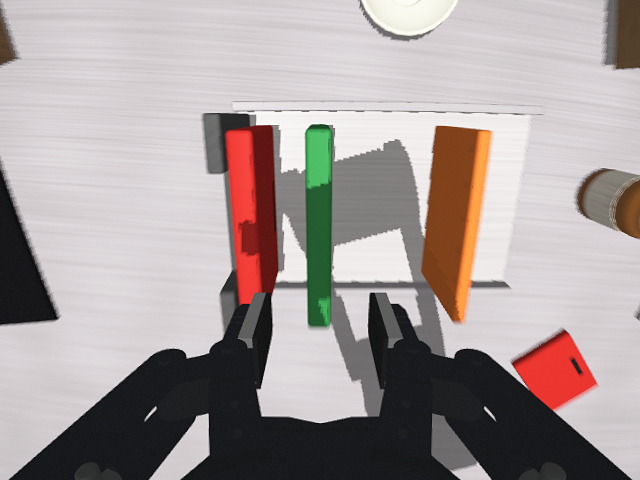

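Green stands upright (t centre 236.8), red unmoved. On to blue.

```bash
python3 -m crank '[{"offset":[-5,-60,0],"rotation":[-0.065,0.001,-0.026]},{"offset":[-10,-120,0],"rotation":[-0.13,0.002,-0.051]},{"offset":[-15,-180,0],"rotation":[-0.196,0.003,-0.077]},{"offset":[-20,-240,0],"rotation":[-0.261,0.004,-0.103]},{"offset":[-24,-300,0],"rotation":[-0.326,0.005,-0.129]},{"offset":[-29,-360,0],"rotation":[-0.392,0.006,-0.154]},{"offset":[-34,-420,0],"rotation":[-0.457,0.007,-0.18]},{"offset":[-38,-475,0],"rotation":[-0.5228,0.0076,-0.2061]}]'
python3 -m crank '[{"offset":[-3,-45,-5],"rotation":[0,0,0]},{"offset":[-3,-45,-15],"rotation":[0,0,0]},{"offset":[-3,-45,-15],"rotation":[0,0,0]},{"offset":[-3,-45,-15],"rotation":[0,0,0]},{"offset":[-3,-45,-15],"rotation":[0,0,0]},{"offset":[-3,-45,-15],"rotation":[0,0,0]},{"offset":[-3,-45,-15],"rotation":[0,0,0]},{"offset":[-3,-45,-15],"rotation":[0,0,0]}]'
python3 - <<'E'
from fit import *
p,d,o=snap("wrist","w12");print(o["position"],o["finger_gap"],abs(o["qvel"]).max())
print(R.from_quat(o["orientation"]).as_matrix().round(3))
T=boardfit(o,p,d,'blue');Z=np.array([.067,.496,.866]);g=T-19*Z
e=o["position"]-g;print('grasp',g,'along',e@Z,'perp fix',-(e-(e@Z)*Z),'final',-e)
E
```

```text
clock: 18.7
position: [512.1, -197.2, 233.3]
orientation: [0.963, -0.065, -0.016, 0.259]
force: [0.4, 0.0, 0.3]
finger_gap: 43.6
clock: 19.7
position: [509.3, -240.1, 217.5]
orientation: [0.964, -0.065, -0.017, 0.258]
force: [-0.4, 0.7, -0.1]
finger_gap: 43.3
[ 509.28772575 -240.09682989  217.52421867] 43.33541403888042 0.001841938303993452
[[ 0.991 -0.116 -0.065]
 [-0.133 -0.858 -0.495]
 [ 0.001  0.5   -0.866]]
blue 4143 [-0.991  0.137  0.   ] [0.069 0.5   0.863] [ 16.9 147.4] [ 500.6 -291.   130.9]
grasp [ 499.35526023 -300.41158121  114.4036897 ] along 119.88396993650281 perp fix [-1.90023953 -0.85230224  0.69898899] final [  -9.93246552  -60.31475133 -103.12052897]
```

View pics/w12.png

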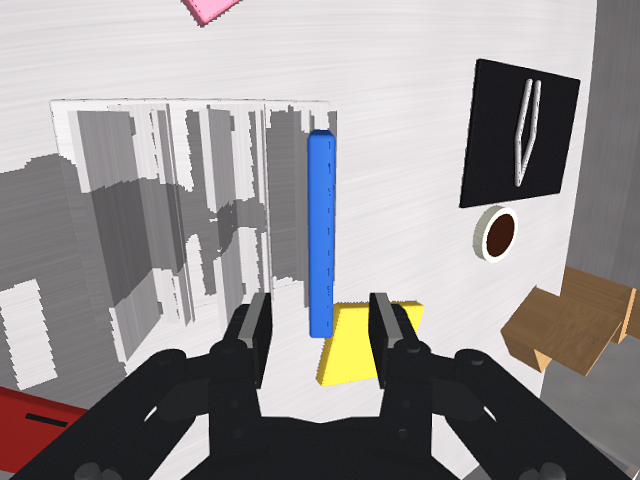

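Blue is centred between the fingers (column 321).

```bash
python3 -m crank '[{"offset":[-3,-15,-25],"rotation":[0,0,0]},{"offset":[-6,-35,-60],"rotation":[0,0,0]},{"offset":[-8.5,-52,-89],"rotation":[0,0,0]},{"offset":[-9.5,-58,-99],"rotation":[0,0,0]},{"offset":[-10,-60.3,-103.1],"rotation":[0,0,0]},{"offset":[-10,-60.3,-103.1],"rotation":[0,0,0]},{"offset":[-10,-60.3,-103.1],"rotation":[0,0,0]},{"offset":[-10,-60.3,-103.1],"rotation":[0,0,0]}]'
python3 -m crank '[{"offset":[0,0,0],"rotation":[0,0,0]},{"offset":[0,0,0],"rotation":[0,0,0]},{"offset":[0,0,0],"rotation":[0,0,0]},{"offset":[0,0,0],"rotation":[0,0,0]},{"offset":[0,0,0],"rotation":[0,0,0]},{"offset":[2,15,26],"rotation":[0,0,0]},{"offset":[4,30,52],"rotation":[0,0,0]},{"offset":[8,60,104],"rotation":[0,0,0]}]' 255 70
python3 - <<'E'
from fit import *
p,d,o=snap("wrist","w13");print(o["position"],o["finger_gap"],o["force"])
o=ctrl.get_obs()
print(o["position"],delta(X*570+Y*186+[0,0,255],frame(4.36,0),o))
E
```

```text
clock: 20.75
position: [499.8, -300.3, 115.2]
orientation: [0.964, -0.065, -0.016, 0.258]
force: [-0.6, 0.3, -0.3]
finger_gap: 43.4
clock: 21.75
position: [505.1, -240.1, 216.9]
orientation: [0.964, -0.065, -0.02, 0.257]
force: [1.5, -0.3, -3.1]
finger_gap: 17.0
[ 505.1339213  -240.05607616  216.86824092] 16.968470904326143 [ 1.52522331 -0.32452434 -3.12766563]
[ 509.44916657 -238.01457969  224.54788148] (array([ 44.8, 466.8,  30.5]), array([ 0.5236, -0.0079,  0.2061]), np.float64(32.2))
```

View pics/w13.png

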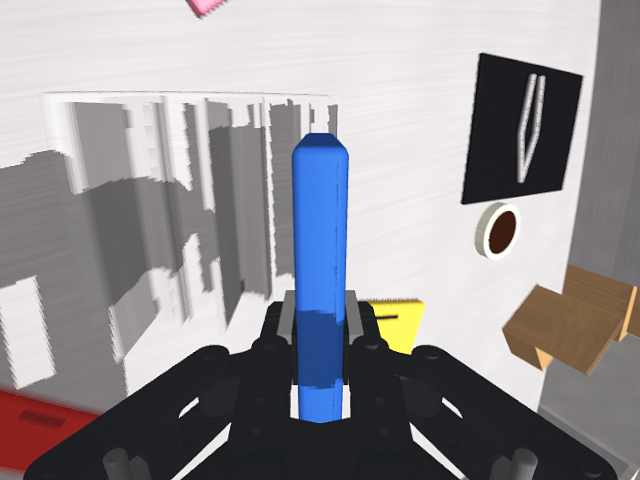

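```bash
python3 -m crank '[{"offset":[4,45,25],"rotation":[0.02,0,0.01]},{"offset":[10,105,35],"rotation":[0.09,-0.001,0.036]},{"offset":[16,165,35],"rotation":[0.16,-0.002,0.064]},{"offset":[22,225,35],"rotation":[0.235,-0.003,0.092]},{"offset":[28,285,35],"rotation":[0.31,-0.004,0.121]},{"offset":[34,345,35],"rotation":[0.385,-0.006,0.15]},{"offset":[40,406,35],"rotation":[0.455,-0.007,0.178]},{"offset":[45,467,35],"rotation":[0.5236,-0.0079,0.2061]}]'
python3 -m crank '[{"offset":[0,0,0],"rotation":[0,0,0]},{"offset":[0,0,0],"rotation":[0,0,0]},{"offset":[0,0,0],"rotation":[0,0,0]},{"offset":[0,0,0],"rotation":[0,0,0]},{"offset":[0,0,0],"rotation":[0,0,0]},{"offset":[0,0,0],"rotation":[0,0,0]},{"offset":[0,0,0],"rotation":[0,0,0]},{"offset":[0,0,0],"rotation":[0,0,0]}]'
python3 - <<'E'
from fit import *
p,d,o=snap("wrist","w14");print(o["position"],o["finger_gap"]);st(o,p,d)
E
```

```text
clock: 22.8
position: [551.9, 228.0, 252.7]
orientation: [0.999, 0.04, -0.003, -0.0]
force: [0.5, -0.5, -2.9]
finger_gap: 17.3
clock: 23.8
position: [552.2, 226.5, 253.4]
orientation: [0.999, 0.039, -0.003, 0.0]
force: [0.5, -0.3, -2.2]
finger_gap: 17.1
[552.23970802 226.51330905 253.39876591] 17.058152159194936
tcp u,t,z 567.9 183.9 253.4 R [-5.2e-03 -9.0e-04 -1.0e+00]
red 4111 top z 123.4 t [279.2 296.5] u [496.8 643.4] rect [569.9 214.2] [149.  166.5] 0.1
green 4140 top z 123.6 t [227.8 244.7] u [498.1 644.2] rect [570.4 236.3] [149.  18.] 0.1
blue 13554 top z 273.2 t [174.7 191.7] u [535.2 642.1] rect [588.  183.4] [109.3  17.9] 0.1
stop 2290 top z 116.7 t [119.7 129.3] u [497.8 643.7] rect [570.4 124.3] [ 10.5 147.9] 90.0
```

View pics/w14.png

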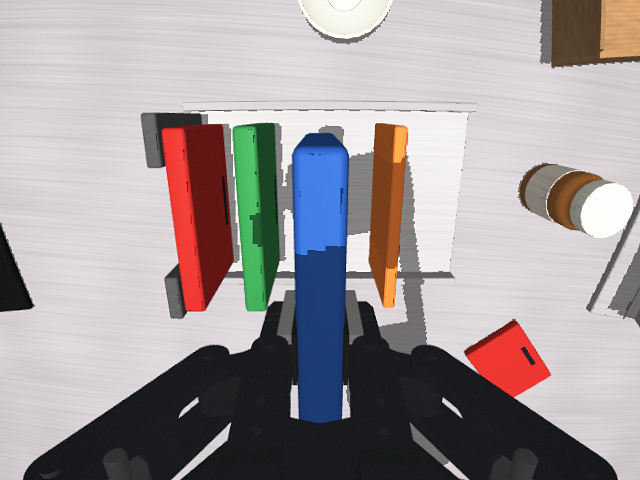

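```bash
python3 -m crank '[{"offset":[1.7,1.7,-10],"rotation":[0,0,0]},{"offset":[1.7,1.7,-50],"rotation":[0,0,0]},{"offset":[1.7,1.7,-100],"rotation":[0,0,0]},{"offset":[1.7,1.7,-130],"rotation":[0,0,0]},{"offset":[1.7,1.7,-144],"rotation":[0,0,0]},{"offset":[1.7,1.7,-149],"rotation":[0,0,0]},{"offset":[1.7,1.7,-150],"rotation":[0,0,0]},{"offset":[1.7,1.7,-151],"rotation":[0,0,0]}]'
```

```text
clock: 24.85
position: [554.9, 228.6, 103.7]
orientation: [0.999, 0.039, -0.001, 0.0]
force: [-3.6, -0.6, 6.5]
finger_gap: 17.0
```

```bash
python3 -m crank '[{"offset":[0,0,0],"rotation":[0,0,0]},{"offset":[0,0,0],"rotation":[0,0,0]},{"offset":[0,0,0],"rotation":[0,0,0]},{"offset":[0,0,0],"rotation":[0,0,0]},{"offset":[0,0,10],"rotation":[0,0,0]},{"offset":[0,0,40],"rotation":[0,0,0]},{"offset":[0,0,80],"rotation":[0,0,0]},{"offset":[0,0,130],"rotation":[0,0,0]}]' 125
python3 - <<'E'
from fit import *
p,d,o=snap("wrist","w15");st(o,p,d);print(o["joints"])
for yw in (94.36,-85.64): print(yw,delta(X*570+Y*75+[0,0,200],frame(yw,0),o))
E
```

```text
clock: 25.85
position: [553.3, 228.0, 233.5]
orientation: [0.999, 0.039, -0.003, 0.0]
force: [1.3, -0.4, -0.1]
finger_gap: 43.5
tcp u,t,z 569.0 185.3 233.5 R [-0.0068 -0.0013 -1.    ]
red 4760 top z 123.4 t [279.1 296.5] u [496.2 643.3] rect [568.8 211.5] [150.3 171.7] 0.0
green 4194 top z 123.6 t [227.9 245.1] u [517.4 643.9] rect [579.9 236.4] [129.3  18.3] 0.2
blue 4736 top z 123.8 t [176.5 193.6] u [497.8 643.8] rect [570.4 184.6] [134.   88.5] 31.4
stop 2441 top z 116.6 t [119.4 129.3] u [512.3 643.9] rect [576.8 135.1] [135.5  32.2] 0.1
[2.75129633e-01 3.70478792e-01 1.52315021e+00 6.52159627e-04
 1.25481269e+00 1.76740832e+00]
94.36 (array([   9.4, -109.9,  -33.5]), array([ 0.0063, -0.0043,  1.5686]), np.float64(89.9))
-85.64 (array([   9.4, -109.9,  -33.5]), array([-0.0043, -0.0063, -1.573 ]), np.float64(90.1))
```

View pics/w15.png

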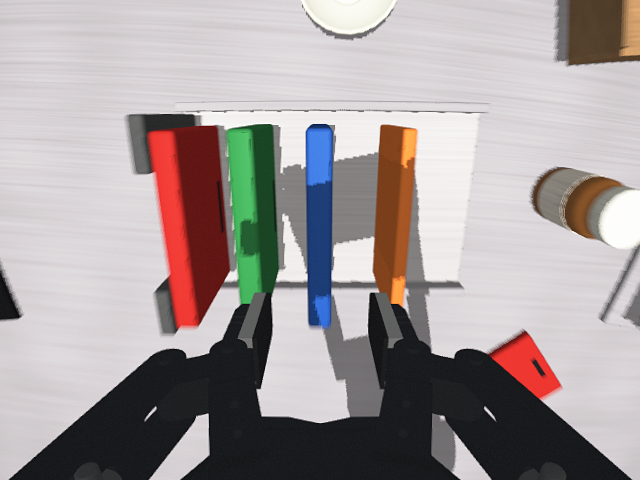

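```bash
python3 -m crank '[{"offset":[1,-13,0],"rotation":[0.0008,-0.0005,0.18]},{"offset":[2,-26,0],"rotation":[0.0015,-0.001,0.36]},{"offset":[3,-40,0],"rotation":[0.002,-0.0015,0.54]},{"offset":[4,-55,0],"rotation":[0.003,-0.002,0.72]},{"offset":[5,-70,0],"rotation":[0.0035,-0.0025,0.9]},{"offset":[6,-80,0],"rotation":[0.0045,-0.003,1.08]},{"offset":[7.5,-90,0],"rotation":[0.005,-0.0035,1.26]},{"offset":[8.6,-100,0],"rotation":[0.006,-0.004,1.44]}]' 255 40
python3 -m crank '[{"offset":[0,0,-20],"rotation":[0,0,0.12]},{"offset":[0,0,-60],"rotation":[0,0,0.128]},{"offset":[0,0,-100],"rotation":[0,0,0.128]},{"offset":[0,0,-130],"rotation":[0,0,0.128]},{"offset":[0,0,-145],"rotation":[0,0,0.128]},{"offset":[0,0,-145],"rotation":[0,0,0.128]},{"offset":[0,0,-145],"rotation":[0,0,0.128]},{"offset":[0,0,-145],"rotation":[0,0,0.128]}]'
python3 - <<'E'
from fit import *
p,d,o=snap("wrist","w16");print(o["position"],o["finger_gap"],o["force"]);st(o,p,d);print(R.from_quat(o["orientation"]).as_matrix().round(3))
snap("scene","s16")
E
```

```text
clock: 26.9
position: [562.7, 127.9, 232.9]
orientation: [0.723, 0.69, 0.0, -0.0]
force: [0.7, 0.3, -0.6]
finger_gap: 0.2
clock: 27.9
position: [563.6, 128.3, 88.7]
orientation: [0.68, 0.733, 0.001, 0.0]
force: [-0.6, 0.2, 0.5]
finger_gap: 0.4
[563.57699571 128.33169237  88.7030901 ] 0.38181607828147274 [-0.60162885  0.20457341  0.47690029]
tcp u,t,z 571.7 85.1 88.7 R [ 0.0016  0.0013 -1.    ]
red 11 top z 167.8 t [95.6 97.4] u [510.1 513.6] rect [511.9  96.4] [3.8 1.5] 9.7
blue 41724 top z 123.7 t [176.4 193.5] u [497.5 642.5] rect [579.8 162.2] [142.3 121.9] 23.4
stop 13729 top z 116.4 t [120.2 129.6] u [496.7 642.7] rect [569.6 101. ] [149.7  58. ] 0.1
[[-0.076  0.997  0.002]
 [ 0.997  0.076  0.001]
 [ 0.001  0.002 -1.   ]]
```

View pics/w16.png

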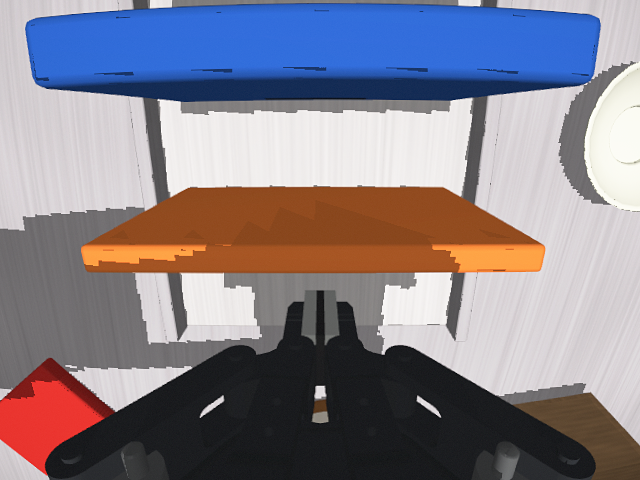

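View pics/s16.png

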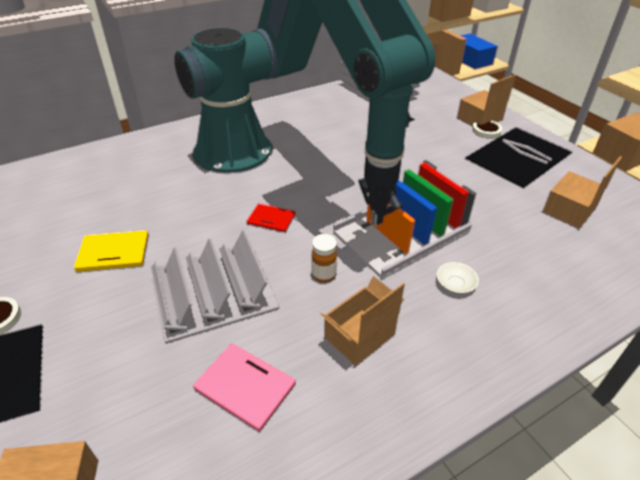

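```bash
python3 -m crank '[{"offset":[-0.8,10,0],"rotation":[0,0,0]},{"offset":[-1.4,18,0],"rotation":[0,0,0]},{"offset":[-1.7,23,0],"rotation":[0,0,0]},{"offset":[-2.1,28,0],"rotation":[0,0,0]},{"offset":[-2.5,34,0],"rotation":[0,0,0]},{"offset":[-3,40,0],"rotation":[0,0,0]},{"offset":[-3.5,46,0],"rotation":[0,0,0]},{"offset":[-3.9,52,0],"rotation":[0,0,0]}]'
python3 -m crank '[{"offset":[-0.4,5,0],"rotation":[0,0,0]},{"offset":[-0.7,9,0],"rotation":[0,0,0]},{"offset":[-1,13,0],"rotation":[0,0,0]},{"offset":[-1.3,17,0],"rotation":[0,0,0]},{"offset":[-1.6,21,0],"rotation":[0,0,0]},{"offset":[-1.9,25,0],"rotation":[0,0,0]},{"offset":[-2.2,29,0],"rotation":[0,0,0]},{"offset":[-2.5,33,0],"rotation":[0,0,0]}]'
python3 - <<'E'
from fit import *
p,d,o=snap("wrist","w17");print(o["position"],o["finger_gap"],o["force"]);st(o,p,d)
E
```

```text
clock: 29.0
position: [558.5, 180.6, 87.4]
orientation: [0.68, 0.733, 0.0, -0.001]
force: [-1.2, -2.9, 2.0]
finger_gap: 0.0
clock: 30.0
position: [556.0, 213.4, 87.4]
orientation: [0.68, 0.733, 0.0, -0.001]
force: [-2.0, -3.9, 3.6]
finger_gap: 0.2
[556.04588609 213.36035511  87.36813267] 0.1582966838636664 [-2.03802072 -3.93105345  3.58878269]
tcp u,t,z 570.7 170.5 87.4 R [-0.001  0.001 -1.   ]
red 4067 top z 121.5 t [279.4 282.3] u [496.3 641.6] rect [575. 243.] [146.1 103.5] 8.7
green 32966 top z 123.7 t [229.3 245.9] u [497.3 642.2] rect [569.3 237.5] [149.9  17.5] 0.2
blue 25086 top z 123.4 t [193.2 210.1] u [497.4 642.6] rect [569.6 202.6] [146.   59.6] 16.3
stop 6477 top z 116.7 t [182.2 188.9] u [496.6 642.9] rect [570.  185.4] [  8.  149.1] 90.0
```

View pics/w17.png

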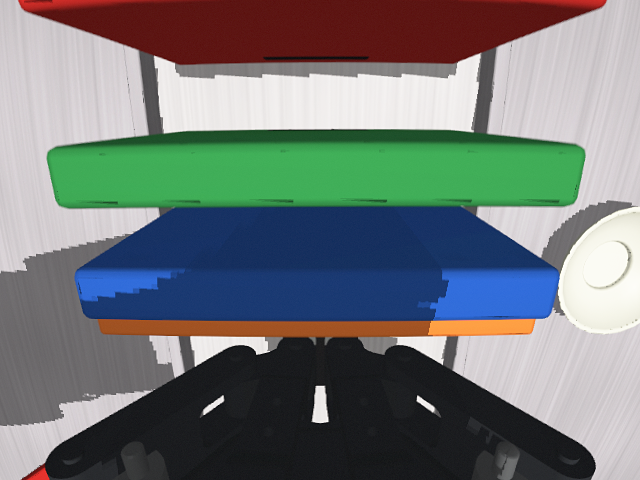

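```bash
python3 -m crank '[{"offset":[-0.3,4,0],"rotation":[0,0,0]},{"offset":[-0.6,8,0],"rotation":[0,0,0]},{"offset":[-0.9,12,0],"rotation":[0,0,0]},{"offset":[-1.2,16,0],"rotation":[0,0,0]},{"offset":[-1.5,20,0],"rotation":[0,0,0]},{"offset":[-1.7,23,0],"rotation":[0,0,0]},{"offset":[-2,26,0],"rotation":[0,0,0]},{"offset":[-2.3,30,0],"rotation":[0,0,0]}]'
python3 -m crank '[{"offset":[-0.3,4,0],"rotation":[0,0,0]},{"offset":[-0.6,8,0],"rotation":[0,0,0]},{"offset":[-0.9,12,0],"rotation":[0,0,0]},{"offset":[-1.1,15,0],"rotation":[0,0,0]},{"offset":[-1.3,17,0],"rotation":[0,0,0]},{"offset":[-1.4,19,0],"rotation":[0,0,0]},{"offset":[-1.5,20,0],"rotation":[0,0,0]},{"offset":[-1.5,20,0],"rotation":[0,0,0]}]'
python3 - <<'E'
from fit import *
p,d,o=snap("wrist","w18");print(o["position"],o["finger_gap"],o["force"]);st(o,p,d)
E
```

```text
clock: 31.05
position: [553.8, 243.0, 87.4]
orientation: [0.68, 0.733, -0.0, -0.0]
force: [-0.8, -6.5, 3.3]
finger_gap: -0.5
clock: 32.05
position: [552.3, 263.2, 87.4]
orientation: [0.68, 0.733, -0.0, -0.001]
force: [-0.4, -5.4, 3.5]
finger_gap: -0.0
[552.28453546 263.15099811  87.39479871] -0.015408833373724513 [-0.35417745 -5.37464275  3.51388248]
tcp u,t,z 570.7 220.4 87.4 R [-9.e-04  7.e-04 -1.e+00]
red 34270 top z 123.7 t [280.5 297.7] u [496.6 641.7] rect [569.  289.1] [150.1  18. ] 0.2
green 28798 top z 123.7 t [261.  277.7] u [497.4 642.4] rect [569.8 269.2] [149.7  18.2] 0.0
blue 24650 top z 123.7 t [243.1 259.7] u [497.4 642.6] rect [569.9 251.2] [ 18.3 149.3] 89.9
stop 5462 top z 116.7 t [232.1 238.8] u [496.5 642.9] rect [569.2 235.9] [ 49.  144.1] 72.8
```

View pics/w18.png

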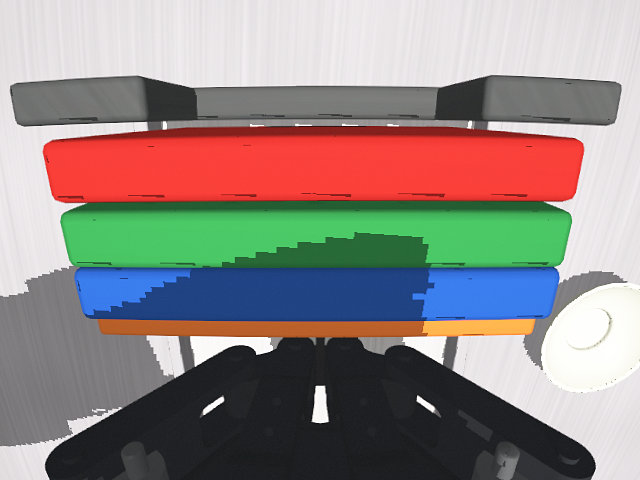

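```bash
python3 -m crank '[{"offset":[-0.1,1,0],"rotation":[0,0,0]},{"offset":[-0.1,2,0],"rotation":[0,0,0]},{"offset":[-0.2,3,0],"rotation":[0,0,0]},{"offset":[-0.3,4,0],"rotation":[0,0,0]},{"offset":[-0.3,4.5,0],"rotation":[0,0,0]},{"offset":[-0.4,5,0],"rotation":[0,0,0]},{"offset":[-0.4,5,0],"rotation":[0,0,0]},{"offset":[-0.4,5,0],"rotation":[0,0,0]}]'
```

```text
clock: 33.1
position: [551.9, 267.6, 87.4]
orientation: [0.68, 0.733, -0.0, -0.0]
force: [1.1, -8.0, 3.6]
finger_gap: 0.1
```

```bash
python3 -m crank '[{"offset":[0,0.3,0],"rotation":[0,0,0]},{"offset":[-0.1,0.6,0],"rotation":[0,0,0]},{"offset":[-0.1,0.9,0],"rotation":[0,0,0]},{"offset":[-0.1,1.2,0],"rotation":[0,0,0]},{"offset":[-0.1,1.5,0],"rotation":[0,0,0]},{"offset":[-0.1,1.5,0],"rotation":[0,0,0]},{"offset":[-0.1,1.5,0],"rotation":[0,0,0]},{"offset":[-0.1,1.5,0],"rotation":[0,0,0]}]'
```

```text
clock: 34.1
position: [551.8, 269.0, 87.3]
orientation: [0.68, 0.733, -0.0, -0.0]
force: [-0.4, -8.3, 3.9]
finger_gap: -0.2
```

```bash
python3 -m crank '[{"offset":[0,0.2,0],"rotation":[0,0,0]},{"offset":[0,0.4,0],"rotation":[0,0,0]},{"offset":[0,0.6,0],"rotation":[0,0,0]},{"offset":[-0.1,0.8,0],"rotation":[0,0,0]},{"offset":[-0.1,1,0],"rotation":[0,0,0]},{"offset":[-0.1,1.2,0],"rotation":[0,0,0]},{"offset":[-0.1,1.2,0],"rotation":[0,0,0]},{"offset":[-0.1,1.2,0],"rotation":[0,0,0]}]'
python3 - <<'E'
from fit import *
p,d,o=snap("wrist","w19");print(o["position"],o["force"]);st(o,p,d)
E
```

```text
clock: 35.1
position: [551.8, 269.1, 87.4]
orientation: [0.68, 0.733, -0.001, 0.0]
force: [0.6, -12.4, 4.3]
finger_gap: 0.0
[551.79017419 269.06342924  87.37452195] [  0.56460101 -12.3910146    4.32313685]
tcp u,t,z 570.6 226.3 87.4 R [-0.0011 -0.002  -1.    ]
red 33611 top z 123.7 t [284.3 301.4] u [496.6 641.7] rect [568.9 292.8] [ 18.  149.7] 90.0
green 28525 top z 123.6 t [266.9 283.5] u [497.3 642.3] rect [569.8 275. ] [149.3  17.9] 0.0
blue 24581 top z 123.6 t [249.1 265.7] u [497.4 642.6] rect [569.8 257.2] [149.5  18.1] 0.1
stop 5586 top z 116.9 t [238.2 283.7] u [496.5 642.9] rect [569.8 260.6] [149.7  46.8] 0.1
```

View pics/w19.png

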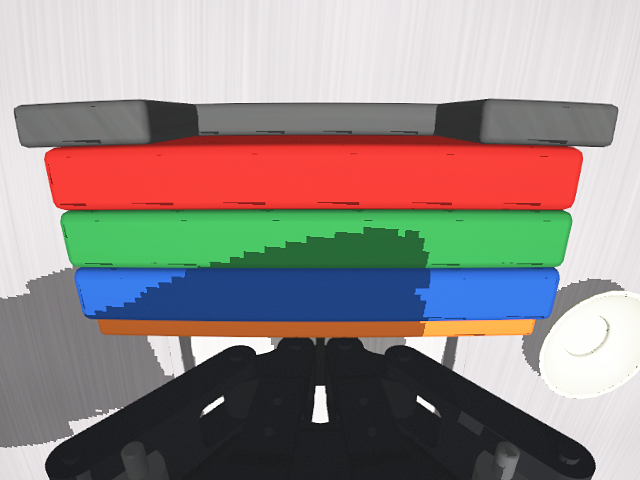

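```bash
python3 -m crank '[{"offset":[0,0.5,0],"rotation":[0,0,0]},{"offset":[0,1,0],"rotation":[0,0,0]},{"offset":[0,1.5,0],"rotation":[0,0,0]},{"offset":[0,2,0],"rotation":[0,0,0]},{"offset":[0,2.5,0],"rotation":[0,0,0]},{"offset":[0,3,0],"rotation":[0,0,0]},{"offset":[0,3,0],"rotation":[0,0,0]},{"offset":[0,3,0],"rotation":[0,0,0]}]'
```

```text
clock: 36.15
position: [551.8, 269.1, 87.4]
orientation: [0.679, 0.734, -0.003, 0.002]
force: [0.9, -24.6, 7.3]
finger_gap: 0.2
```

```bash
python3 -m crank '[{"offset":[0,-2,0],"rotation":[0,0,0]},{"offset":[0.4,-6,0],"rotation":[0,0,0]},{"offset":[1.2,-16,0],"rotation":[0,0,0]},{"offset":[2.2,-30,0],"rotation":[0,0,0]},{"offset":[3.2,-45,0],"rotation":[0,0,0]},{"offset":[3.5,-48,20],"rotation":[0,0,0]},{"offset":[3.5,-48,60],"rotation":[0,0,0]},{"offset":[3.5,-48,110],"rotation":[0,0,0]}]'
python3 -m crank '[{"offset":[0,0,30],"rotation":[0,0,0]},{"offset":[0,-10,50],"rotation":[0,0,0]},{"offset":[0,-20,60],"rotation":[0,0,0]},{"offset":[0,-20,60],"rotation":[0,0,0]},{"offset":[0,-20,60],"rotation":[0,0,0]},{"offset":[0,-20,60],"rotation":[0,0,0]},{"offset":[0,-20,60],"rotation":[0,0,0]},{"offset":[0,-20,60],"rotation":[0,0,0]}]'
python3 - <<'E'
from fit import *
p,d,o=snap("wrist","w20");print(o["position"],o["force"]);st(o,p,d)
snap("scene","s20")
E
```

```text
clock: 37.15
position: [554.4, 224.7, 197.4]
orientation: [0.68, 0.733, -0.001, -0.001]
force: [0.1, 0.7, -0.1]
finger_gap: 0.2
clock: 38.15
position: [555.1, 206.1, 257.0]
orientation: [0.68, 0.733, -0.0, -0.001]
force: [-0.5, 0.5, -0.0]
finger_gap: -0.1
[555.09266286 206.07758659 257.02838033] [-0.47644042  0.47758839 -0.01721107]
tcp u,t,z 569.2 163.3 257.0 R [-0.0014  0.001  -1.    ]
red 5883 top z 123.9 t [283.6 300.6] u [495.9 642.2] rect [569.1 237.4] [148.8 127.2] 0.1
green 5556 top z 123.9 t [265.7 282.5] u [496.7 642.5] rect [569.6 274.1] [ 17.6 148.3] 90.0
blue 5344 top z 123.9 t [247.9 264.9] u [497.  642.9] rect [570.2 217.3] [ 96.  148.6] 90.0
stop 2725 top z 116.9 t [237.5 247. ] u [496.5 643.1] rect [567.3 243.4] [127.7 121.6] 49.0
```

View pics/w20.png

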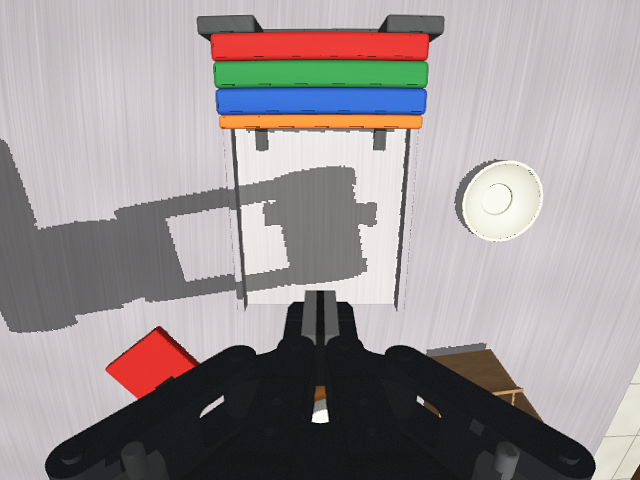

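View pics/s20.png

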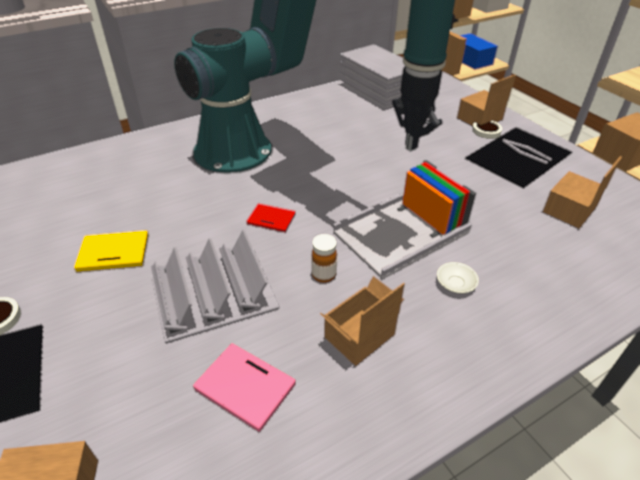

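The wall, red, green, blue and stop are packed in order with no gaps. The jar (324,257), dish (457,279) and carton are where they started.

```bash
python3 -c "
from rig import sign_off
print(sign_off())"
```

```text
the job is handed in; nothing more can be done
None
```

The three boards now stand upright in the rack in the order wall, red, green, blue, stop. I pushed the stop up snug, backed the gripper well clear, and handed the job in at about 38 s of the 72 s allowed.

- **Snugness:** while I pushed, the force rose from about 12 N to 25 N with no further movement. After release I measured the stop's travel at about 0.149 m, matching the snug value you gave. The measured gaps between boards and stop were about 1 mm, within the edge-measurement error, and the pictures show none.
- **Boards:** all three tops were level, and each board was parallel to the wall and centred between the rails.
- **Bystanders:** in the last scene picture the jar, dish and carton are where they started.
- **Disagreement between cameras:** the scene and top cameras differed by about 6–8 mm on positions. I used the wrist camera for all grasps and placings, and its readings agreed with the contacts I felt. No check failed.

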